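# Load, clamp and bar over a bench wine filter

### The arm

A 7-joint arm with a two-finger parallel gripper is mounted at the origin on the work surface. World frame = base frame: x ahead of the robot, y to its left, z up, the work surface at z = 0. Lengths are in m, angles in rad, forces in N, time in s.
With the tool pointing down it reaches from about 0.425 to 0.8 m from the base axis. Payload 8.3 kg.
Tool frame: the origin (TCP) lies midway between the tips of the shut fingers; the grasp point (between the pads) lies 19 mm behind it (bot.tcp_to_grasp is the distance from the TCP to the grasp point, in m); z points along the fingers, y is the line along which they close (so a half turn about z gives the same grasp; the last joint's range is limited). The gripper opens to 85 mm and grips with 20 to 120 N. Pads are 22 mm wide; open, the fingers measure 114 mm over their backs; the gripper's body (76 mm by 85 mm) begins 54 mm behind the grasp point. The pads swing forward as they close: fully open they stand 13 mm farther back than shut.
Start: joints at [-1.33, 0.383, 0.016, 1.37, -0.006, 1.388, -0.046], TCP at [0.187, 0.596, 0.231] pointing down, gripper open.
Joint ranges: [-2.95, 2.95], [-0.25, 2.06], [-1.52, 1.56], [0.18, 2.33], [-1.44, 4.58], [0.02, 2.06], [-3.01, 3.01]. Speed limits (rad/s): [2.39, 2.39, 3.01, 3.01, 3.14, 3.14, 3.14].

### API

Orientations are given as a rotation vector (axis times angle).
In Python, from workcell import bot gives the robot as it stands.
- The arm moves only by the tool carry_out, never from a script. Its argument "rows" is a list of rows, each a list of 7 numbers: the shift along the tool's x, y, z in mm, then the turn, a rotation vector about the tool's x, y, z in rad, then the opening, from 0 (shut) to 1 (fully open). In form: [[dx, dy, dz, wx, wy, wz, fingers], ...]. A call has 1 to 8 rows; each row is the pose to reach, as a shift and turn from the pose commanded when the call began, along the tool's axes at that moment; what a row does not reach only later rows make up. A row lasts 1/8 s, in which the tool goes at most 62.5 mm and 10.7 degrees, less where a joint would pass 70% of its speed; a pose out of reach is approached as far as the arm can. A call with a gripper value outside its range is refused whole. The fingers move at their own pace and stop on an object; "grip_force" is the grip in N (left out, the last holds). Time passes only in rows, so rows that repeat a pose let the fingers close. It gives the time, the measured TCP pose, the force, the opening and the grip force at its end, in the units of the state.
- bot.get_obs(): the state, without advancing time (a new reading comes with each control period).
- bot.snapshot(name): name is "scene" or "top"; returns a dict with "image" (400x640x3 uint8, red, green, blue), "range_z" (400x640 float32, m along the optical axis (not along the pixel's ray), 0 where there is no reading), "fx", "fy", "cx", "cy" (pixels), "D" ([k1, k2, p1, p2, k3] as OpenCV has them; the pictures are not rectified), "cam_to_world" (4x4, takes a point from camera to world coordinates). Camera axes: x right, y up, looking along -z (the intrinsics and any distortion apply to the point x, -y, -z); pixel columns grow to the right and rows downward; lengths in m; the calibration is good to about 2 mm. A picture is of the moment at which its call begins.
- bot.sign_off(): hands the job in; it is judged then, once.
The state is a dict: "t": time; "qpos": joint angles; "qvel": joint speeds; "joint_torque": joint torques, N m; "tool_pos": TCP position; "tool_rot": TCP orientation; "wrist_force": force on the tool from outside, world axes, zero at the start; "ft_torque": the same for the moment, N m; "finger_gap": finger opening in m; "finger_force": force on a finger pad.
Only numpy, scipy, OpenCV 4.12 (cv2) and the standard library are available. Lean on these libraries where they do the work, as an engineer would, in place of code of your own. Each camera call takes 0.05 s, during which the arm holds its last target. There are 200 camera calls.

### The job

Make the bench wine filter ready to run: bar the pump over by hand (before or after the rest), turning the wheel on top of it clockwise through one full turn and leaving its handle back where it began, and stack every filter plate that lies on the drying mat squarely on the filter's seat between the guide rods, sheet side up, in any order, with the steel end plate on top of them, boss up. Swing the clamp arm fully shut over the stack and turn the hand knob clockwise until its foot meets the end plate and the resistance rises sharply, then add a quarter turn and no more, so that the seals are pressed but not crushed. Leave the jar, the bottle and the wine glass on the tray undisturbed.

Things in the scene. Friction and masses are not known exactly. Their poses are not given: they have to be found in the camera images.
- plate_a: Filter plate with its filter sheet fitted, white plastic, 56 mm (its x) by 100 mm (its y) by 12 mm thick, 0.1 kg, flat, its sheet in the upper face, the same either way round; origin at the centre of its underside, z up. Starts flat on the drying mat. Grip it across its 56 mm width. Two or three of the three plates are there (one absent reads None).
- plate_b: Filter plate with its filter sheet fitted, white plastic, 56 mm (its x) by 100 mm (its y) by 12 mm thick, 0.1 kg, flat, its sheet in the upper face, the same either way round; origin at the centre of its underside, z up. Starts flat on the drying mat. Grip it across its 56 mm width. Two or three of the three plates are there (one absent reads None).
- plate_c: Filter plate with its filter sheet fitted, white plastic, 56 mm (its x) by 100 mm (its y) by 12 mm thick, 0.1 kg, flat, its sheet in the upper face, the same either way round; origin at the centre of its underside, z up. Starts flat on the drying mat. Grip it across its 56 mm width. Two or three of the three plates are there (one absent reads None).
- end_plate: Steel end plate, 56 mm (its x) by 100 mm (its y), 14 mm thick, with a round boss 36 mm wide and 6 mm high on the middle of its upper face (20 mm in all), about 0.4 kg; origin at the centre of its underside, z up. Grip it across its 56 mm width. It starts lying flat on the drying mat, boss up.
- mat: Drying mat of dark rubber, 270 mm (x) by 210 mm (y), 4 mm thick, fixed to the bench to the left or the right of the filter unit; origin at the centre of its underside. The plates start on it, 100 to 120 mm apart.
- filter: The filter unit, fixed: a steel chassis 170 mm (x) by 420 mm (y), top 40 mm above the bench, with the clamp stand at its -y end, the pump at its +y end. Origin at the centre of its underside, z up, -x its front. Four guide rods, 8 mm thick, up to 103 mm above the bench, stand round the seat at x +-37, y +-42 mm from its centre, 5 mm clear of a plate's long sides.
- seat (a point): Centre of the top face of the filter's seat, a white block 58 mm (x) by 104 mm (y), 54 mm above the bench. Plates lie on it with their 100 mm along this point's y axis. The point's axes are the filter unit's. At y +85 mm of it stands the arm's pivot column (22 mm thick, up to 148 mm above the bench), at y -65 mm a stud 12 mm thick, up to 173 mm.
- yoke_pivot (a point): Point on the upright hinge axis of the clamp arm, at the level of the arm (155 mm above the bench); 85 mm along y from the seat's centre. Its axes are the unit's (those of the seat).
- yoke (a joint): Angle of the clamp arm: 0 is fully shut (arm along the unit's -y, its hooked end round the stud, screw over the seat's centre, a stop there), growing as it swings anticlockwise seen from above, over the unit's +x side. Starts at 1.5 to 2.0 rad, stays where it is left (friction 1 N m). Steel arm 145 to 165 mm above the bench, 26 to 32 mm wide.
- yoke_handle (a point): Grip point of the arm's upright black handle, a round pin 16 mm thick that rises 48 mm from the arm's upper face (165 to 213 mm above the bench), 165 mm from the hinge axis; this point is 193 mm above the bench.
- knob (a joint): Angle of the hand knob: grows clockwise seen from above, which tightens; starts at 0 to 0.9 rad. Knob and screw sink 2.55 mm a rad (16 mm a turn). Turning it takes 0.13 N m while free, 0.3 N m or more once the foot meets the end plate, about 0.5 N m a quarter turn on (of which 0.08 to 0.13 N m still push back on a hand at rest). It stays where it is left. At 0 the foot is 7 mm above the end plate's boss with three plates stacked, 19 mm with two.
- knob_grip (a point): Grip point of the hand knob, on its axis, 85 mm from the arm's hinge axis: a black wing 64 mm long (this point's y), 14 mm thick (its x), 26 mm high (from 15 mm below to 11 mm above this point). It turns and sinks with the knob; 210 mm above the bench at 0. Pinch it across its 14 mm thickness.
- foot (a joint): Compression (m) of the stiff spring stack behind the screw's foot: 0 while the foot is free; once it bears on the end plate it grows 4 mm for each quarter turn of the knob, less a few tenths of a mm that the stack yields. Travel 9 mm.
- foot_face (a point): Centre of the underside of the screw's foot, a steel disc 30 mm wide that turns with the knob.
- wheel (a joint): Angle of the pump's barring wheel: grows as it turns clockwise seen from above; starts between -0.7 and 0.7 rad; friction 0.1 N m; it stays where it is left.
- wheel_axis (a point): Point on the upright axis of the pump's barring wheel, 1 mm above the wheel's upper face (the wheel is 110 mm wide, upper face 186 mm above the bench, on top of the grey pump motor). Its axes are the unit's.
- wheel_handle (a point): Grip point of the wheel's handle, an upright black revolving sleeve 16 mm thick that rises from the wheel to 231 mm above the bench, 46 mm from the wheel's axis; this point is 211 mm above the bench and goes round with the wheel.
- jar: Glass jar with a steel lid, 74 mm wide, 105 mm high, on the sample tray; leave alone. Origin at the centre of its underside.
- sample_bottle: Green sample bottle, 64 mm wide, 190 mm high, on the sample tray; leave alone. Origin at the centre of its underside.
- wine_glass: Wine glass, 72 mm wide, 165 mm high, on the sample tray (a grey tray 270 by 200 mm, 14 mm high, on the other side of the unit from the mat); leave alone. Origin at the centre of its foot.
Mind the look-alikes: they are no part of the job. There is more than one size of the end_plate; the one meant has the size given above. Leave any red look-alike of the plate_b alone.

How it is judged:
On the way, in this order (a step that is already met when the one before it is completed fails the run):
1. all filter plates present lie squarely stacked on the seat with the end plate on top, boss up (horizontal distance between each of plate_a, plate_b, plate_c, end_plate and seat below 0.008 m and angle between the y axis of each of plate_a, plate_b, plate_c, end_plate and the y axis of seat, either way round below 0.12 rad and angle between each of plate_a, plate_b, plate_c, end_plate's own z axis and vertical below 0.06 rad and z of plate_a in the frame of seat between -0.003 and 0.028 m and z of plate_b in the frame of seat between -0.003 and 0.028 m and z of plate_c in the frame of seat between -0.003 and 0.028 m and z of end_plate in the frame of seat between -0.003 and 0.04 m and z of end_plate in the frame of plate_a above 0.008 m and z of end_plate in the frame of plate_b above 0.008 m and z of end_plate in the frame of plate_c above 0.008 m and linear speed of each of plate_a, plate_b, plate_c, end_plate below 0.02 m/s), for 0.2 s.
2. the clamp arm is swung fully shut over the stack (horizontal distance between each of plate_a, plate_b, plate_c, end_plate and seat below 0.008 m and angle between the y axis of each of plate_a, plate_b, plate_c, end_plate and the y axis of seat, either way round below 0.12 rad and angle between each of plate_a, plate_b, plate_c, end_plate's own z axis and vertical below 0.06 rad and z of plate_a in the frame of seat between -0.003 and 0.028 m and z of plate_b in the frame of seat between -0.003 and 0.028 m and z of plate_c in the frame of seat between -0.003 and 0.028 m and z of end_plate in the frame of seat between -0.003 and 0.04 m and z of end_plate in the frame of plate_a above 0.008 m and z of end_plate in the frame of plate_b above 0.008 m and z of end_plate in the frame of plate_c above 0.008 m and value of joint yoke below 0.06 rad), for 0.2 s.
3. the knob is tightened a quarter turn past where its foot met the end plate (all of step 2 and z of foot_face in the frame of end_plate between 0.016 and 0.023 m and value of joint foot between 0.0024 and 0.006 m), for 0.2 s.
At the end, for the whole second after the job is handed in: Plates and, on top, end plate stacked on the seat, each within 8 mm of its centre and 7 degrees of square; arm shut within 0.06 rad; foot on the boss, spring pressed 2.4 to 6.0 mm (54 to 135 degrees past contact); wheel one full turn on, handle within 22 mm of its start; all still (all of step 3 and linear speed of each of plate_a, plate_b, plate_c, end_plate below 0.02 m/s and value of joint wheel between 5 and 7.6 rad and distance of wheel_handle from where it was at the start of the episode below 0.022 m); the robot touches nothing.
It fails at once if the seals are crushed: the knob is turned much more than a quarter turn past contact (spring pressed over 6.8 mm) (value of joint foot above 0.0068 m).
It fails at once if the jar, the bottle or the wine glass on the tray is moved more than 30 mm (distance of any of jar, sample_bottle, wine_glass from where it was at the start of the episode above 0.03 m).
Of plate_a, plate_b, plate_c only 2 to 3 are there at a start; the rules pass over those that are not, and their reading is None.
At some moment in a run one of plate_a, plate_b, plate_c, end_plate may be knocked a few centimetres aside while the robot is not near it.
Once in a run the grip may slacken for a moment while it holds something.
It also fails if it takes over 210 s, if anything falls off the work surface, if the arm or the gripper's body presses on something with over 40 N, if the wrist force passes 120 N, or if a joint passes its speed limit or range.

## Working session

There is one attempt and no reset: what is moved stays moved. The work goes in short steps, Python scripts to look and compute and a tool call to move; the robot and the scene stay as the last step left them, time stands still between calls to the robot, and variables do not carry over. Pictures are saved under pics/ and viewed, at most 14 in all, crops included, and the job is handed in when it is done.

Besides the shell and the picture viewer there is one more tool, called after ">>>" by a JSON object that holds its "method" and its "body", one argument or row to a line. carry_out: Moves the arm, as the interface text tells. Its arguments: {"type":"object","properties":{"rows":{"type":"array","items":{"type":"array","items":{"type":"number"}}},"grip_force":{"type":"number"}},"required":["rows"]}

```bash
ls; mkdir -p pics
cat > h.py <<'E'
import numpy as np, cv2
from scipy.spatial.transform import Rotation as R
from workcell import bot
def snap(n):
    s=bot.snapshot(n); np.savez(f'{n}.npz',**s); return s
def load(n): return dict(np.load(f'{n}.npz'))
def K(s): return np.array([[s['fx'],0,s['cx']],[0,s['fy'],s['cy']],[0,0,1]],float)
def onplane(s,uv,z):
    p=cv2.undistortPoints(np.array(uv,float).reshape(-1,1,2),K(s),s['D']).reshape(-1,2)
    d=np.c_[p[:,0],-p[:,1],-np.ones(len(p))]
    M=s['cam_to_world']; d=d@M[:3,:3].T; o=M[:3,3]
    return o+d*((z-o[2])/d[:,2])[:,None]
def cloud(s):
    v,u=np.mgrid[:400,:640]; 
    p=cv2.undistortPoints(np.c_[u.ravel(),v.ravel()].astype(float).reshape(-1,1,2),K(s),s['D']).reshape(-1,2)
    z=s['range_z'].ravel(); P=np.c_[p[:,0]*z,-p[:,1]*z,-z]
    M=s['cam_to_world']; return (P@M[:3,:3].T+M[:3,3]).reshape(400,640,3)
def proj(s,P):
    M=np.linalg.inv(s['cam_to_world']); q=np.atleast_2d(P)@M[:3,:3].T+M[:3,3]
    q=q*[1,-1,-1]; return cv2.projectPoints(q,np.zeros(3),np.zeros(3),K(s),s['D'])[0].reshape(-1,2)
def save(s,name,crop=None,k=1):
    im=s['image'][:,:,::-1]
    if crop: a,b,c,d=crop; im=im[b:d,a:c]
    cv2.imwrite(f'pics/{name}.png',cv2.resize(im,None,fx=k,fy=k,interpolation=cv2.INTER_CUBIC))
def plan(pos,down_yaw=None):
    """shift in tool axes (mm) & turn about tool z to bring TCP to pos, tool y axis at yaw (mod pi)"""
    o=bot.get_obs(); Rm=R.from_rotvec(o['tool_rot']).as_matrix()
    print('tcp',o['tool_pos'].round(4),'ydir',np.arctan2(Rm[1,1],Rm[0,1]).round(3),'z',Rm[:,2].round(3),'q7',o['qpos'].round(2))
    print('shift',(Rm.T@(np.array(pos)-o['tool_pos'])*1000).round(1))
    if down_yaw is not None:
        y=np.arctan2(Rm[1,1],Rm[0,1]); d=(down_yaw-y+np.pi/2)%np.pi-np.pi/2
        print('wz',(-d).round(3))
E
python3 - <<'E'
from h import *
for n in('scene','top'):
    s=snap(n); save(s,n+'0'); print(n,s['cam_to_world'].round(3),s['fx'],s['D'])
print({k:np.round(v,3) for k,v in bot.get_obs().items()}, bot.tcp_to_grasp)
E
```

```text
pics
scene [[ 0.661 -0.504  0.556  1.149]
 [ 0.751  0.451 -0.483 -0.592]
 [-0.007  0.737  0.676  0.94 ]
 [ 0.     0.     0.     1.   ]] 361.7628282992168 [0.00335492 0.         0.         0.         0.        ]
top [[ 0.004  0.984 -0.176  0.24 ]
 [-1.     0.003 -0.009 -0.015]
 [-0.009  0.176  0.984  1.467]
 [ 0.     0.     0.     1.   ]] 507.27484220113536 [-0.09483122  0.          0.          0.          0.        ]
{'t': np.float64(0.1), 'qpos': array([-1.33 ,  0.384,  0.016,  1.371, -0.006,  1.388, -0.047]), 'qvel': array([-0.001, -0.001, -0.001, -0.003,  0.001,  0.001, -0.   ]), 'joint_torque': array([ 4.0000e-03, -6.2913e+01,  8.4800e-01, -3.7276e+01,  1.7000e-02,
        1.1000e-02,  0.0000e+00]), 'tool_pos': array([0.187, 0.596, 0.23 ]), 'tool_rot': array([-4.750e-01, -3.105e+00,  3.000e-03]), 'wrist_force': array([-0.675, -0.568,  0.122]), 'ft_torque': array([-0.007,  0.007,  0.015]), 'finger_force': np.float64(0.0), 'finger_gap': np.float64(0.085)} 0.0187
```

View pics/scene0.png

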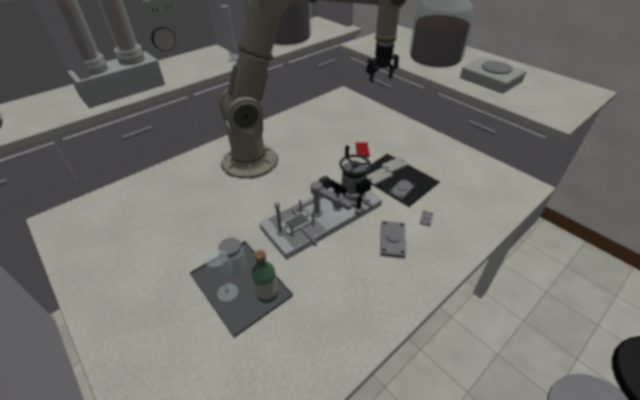

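View pics/top0.png

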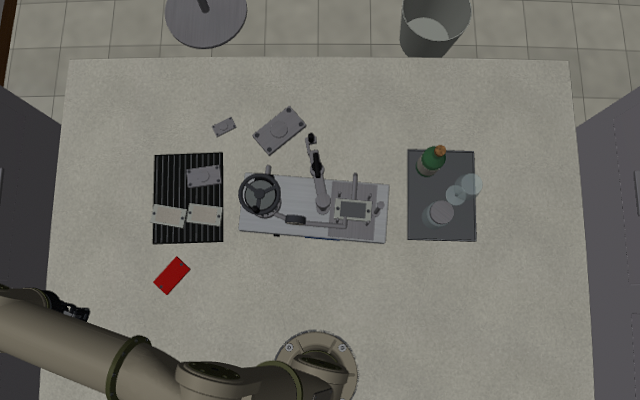

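The scene view shows the unit mid-bench. In the top view, the two white plates are at (168,215) and (204,215) on the mat. A steel plate lies on the mat at (204,176), with steel look-alikes off the mat at (279,130, bigger) and (223,127, smaller). The red one is at (172,275). The one on the mat with the listed size should be the end plate, so I'll enlarge that part to confirm it.

Run:
```python
from h import *
s=load('top'); save(s,'crop0',(145,95,400,255),3)
C=cloud(s); im=s['image']; hsv=cv2.cvtColor(im,cv2.COLOR_RGB2HSV)
def blob(mask,z,name):
    n,l,st,c=cv2.connectedComponentsWithStats(mask.astype(np.uint8))
    for i in range(1,n):
        if st[i,4]<60: continue
        cn=max(cv2.findContours((l==i).astype(np.uint8),cv2.RETR_EXTERNAL,cv2.CHAIN_APPROX_NONE)[0],key=len)
        P=onplane(s,cn.reshape(-1,2),z)[:,:2]
        (cx,cy),(w,h),a=cv2.minAreaRect((P*1000).astype(np.float32))
        print(name,c[i].round(),st[i,4],'ctr',round(cx,1),round(cy,1),'size',round(w,1),round(h,1),'ang',round(a,1))
box=np.zeros((400,640),bool); box[95:250,148:310]=1
blob(box&(C[:,:,2]>0.010)&(C[:,:,2]<0.04)&(np.arange(640)[None]<235),0.016,'low')
V=hsv[:,:,2].astype(int);S=hsv[:,:,1].astype(int)
for p in [(168,215),(204,215),(204,176),(279,130),(223,127),(340,205),(240,225),(323,203),(353,210)]:
    print(p,im[p[1],p[0]],C[p[1],p[0]].round(4))
```

```text
low [204. 176.] 608 ctr 562.8 330.5 size 59.6 99.1 ang 7.5
low [204. 214.] 609 ctr 449.1 322.9 size 99.6 59.6 ang 83.7
low [168. 215.] 620 ctr 444.4 429.9 size 103.8 60.2 ang 81.3
(168, 215) [130 126 118] [0.4443 0.4312 0.0147]
(204, 215) [126 122 114] [0.4448 0.3245 0.0155]
(204, 176) [ 98  97 100] [0.5586 0.3271 0.0256]
(279, 130) [92 91 93] [0.698  0.1094 0.0272]
(223, 127) [97 95 98] [0.7128 0.2799 0.0111]
(340, 205) [103 105 102] [ 0.4687 -0.069   0.0575]
(240, 225) [127 129 133] [0.4122 0.2132 0.0469]
(323, 203) [ 98  97 101] [ 0.4549 -0.0207  0.174 ]
(353, 210) [68 69 71] [ 0.4552 -0.1057  0.0533]
```

View pics/crop0.png

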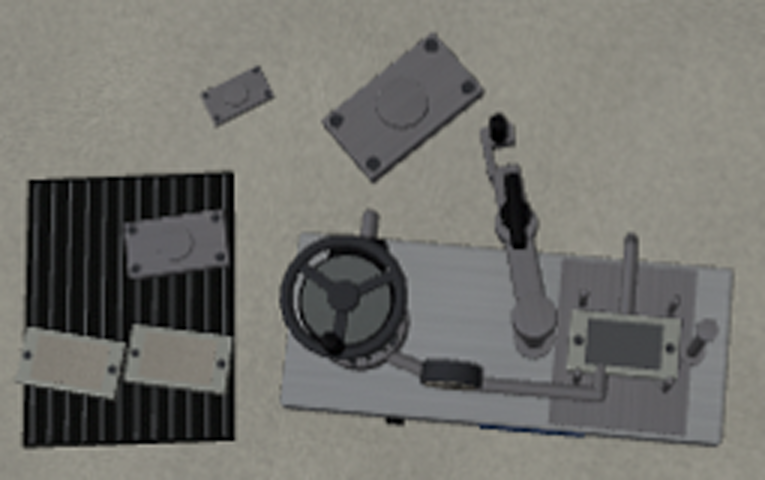

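The crop confirms the end plate at (204,176): it measures about 57x100 mm and has a boss, while the others are clearly bigger or smaller. Next I locate the unit.

```bash
cat > unit.py <<'E'
from h import *
s=load('top'); C=cloud(s); im=s['image'].astype(int); Z=C[:,:,2]
def rect(mask,z,kind=''):
    n,l,st,c=cv2.connectedComponentsWithStats(mask.astype(np.uint8)); i=1+st[1:,4].argmax()
    cn=max(cv2.findContours((l==i).astype(np.uint8),cv2.RETR_EXTERNAL,cv2.CHAIN_APPROX_NONE)[0],key=len)
    P=onplane(s,cn.reshape(-1,2),z)[:,:2]*1000
    r=cv2.minAreaRect(P.astype(np.float32)); print(kind,c[i].round(1),np.round(r[0],1),np.round(r[1],1),round(r[2],2)); return P
g=lambda a,b,c,d:(np.indices((400,640))[1]>=a)&(np.indices((400,640))[1]<c)&(np.indices((400,640))[0]>=b)&(np.indices((400,640))[0]<d)
rect(g(230,165,395,248)&(Z>.03),.04,'chassis')
m=g(325,185,385,230)&(Z>.048)&(Z<.062)
rect(m,.054,'seat'); 
white=g(330,190,378,226)&(im.sum(2)>330)&(im[:,:,0]>im[:,:,2]+3)
rect(cv2.morphologyEx(white.astype(np.uint8),cv2.MORPH_CLOSE,np.ones((9,9))),.054,'white')
w=g(232,165,292,225)&(Z>.178)&(Z<.2)
P=rect(w,.185,'wheel'); print(cv2.minEnclosingCircle(P.astype(np.float32)))
h=g(232,165,292,230)&(Z>.215); rect(h,.231,'whandle'); 
rect(g(298,125,335,160)&(Z>.19),.213,'yhandle')
rect(g(298,145,335,185)&(Z>.2),.221,'knob')
rect(g(308,190,340,220)&(Z>.14),.165,'pivot')
rect(g(365,190,390,225)&(Z>.15),.173,'stud')
for nm,b in(('rod+-',(330,190,350,200)),): pass
print(np.array2string(Z[190:232:2,326:388:3],precision=3,max_line_width=250))
E
python3 unit.py
```

```text
chassis [313.6 206. ] [484.1  10.3] [434.3 212.6] 85.52
seat [350.9 209.7] [446.6 -90.8] [107.8 146.4] 37.87
white [367.9 210. ] [ 455.2 -148. ] [11.3 45.8] 89.28
wheel [259.2 192.4] [477.8 144.3] [107.5 108.8] 0.22
((478.556396484375, 143.79591369628906), 55.16465759277344)
whandle [254.9 208.1] [432.3 147.5] [15.2 14.9] 1.38
yhandle [315.6 155.5] [571.1  -1.2] [18.4 12.8] 0.21
knob [316.6 164.6] [545.8  -4.3] [65.9 23.5] 16.59
pivot [322.6 198.9] [467.  -20.7] [47.6 36.5] 0.26
stud [380.4 204.3] [ 451.5 -169.4] [18.1 18.4] 89.06
[[0.036 0.039 0.043 0.043 0.046 0.045 0.04  0.044 0.043 0.049 0.05  0.039 0.039 0.037 0.038 0.037 0.038 0.041 0.037 0.045 0.041]
 [0.159 0.039 0.042 0.042 0.039 0.039 0.037 0.037 0.032 0.049 0.052 0.045 0.042 0.039 0.046 0.038 0.043 0.04  0.039 0.039 0.037]
 [0.178 0.042 0.041 0.036 0.08  0.044 0.039 0.038 0.041 0.057 0.051 0.036 0.039 0.04  0.035 0.098 0.046 0.04  0.039 0.041 0.042]
 [0.174 0.171 0.037 0.043 0.055 0.039 0.044 0.041 0.041 0.054 0.052 0.035 0.039 0.038 0.077 0.044 0.045 0.039 0.039 0.038 0.036]
 [0.172 0.175 0.036 0.033 0.052 0.052 0.044 0.0
[... 1446 characters left out ...]
0.052 0.052 0.099 0.04  0.038 0.039 0.039 0.043 0.046]
 [0.055 0.034 0.039 0.042 0.042 0.042 0.059 0.051 0.041 0.038 0.04  0.04  0.039 0.044 0.1   0.041 0.04  0.037 0.04  0.035 0.036]
 [0.059 0.059 0.065 0.059 0.057 0.061 0.059 0.041 0.038 0.042 0.044 0.044 0.042 0.046 0.038 0.039 0.04  0.036 0.034 0.038 0.037]
 [0.052 0.063 0.067 0.061 0.064 0.066 0.06  0.042 0.043 0.047 0.044 0.042 0.043 0.037 0.039 0.037 0.038 0.044 0.036 0.039 0.036]
 [0.042 0.048 0.037 0.039 0.039 0.057 0.061 0.04  0.041 0.04  0.037 0.039 0.039 0.044 0.042 0.041 0.041 0.042 0.039 0.04  0.035]
 [0.039 0.041 0.035 0.036 0.04  0.042 0.046 0.04  0.037 0.041 0.043 0.041 0.044 0.041 0.042 0.047 0.038 0.045 0.041 0.042 0.039]]
```

```bash
cat > unit2.py <<'E'
from h import *
s=load('top'); C=cloud(s); Z=cv2.medianBlur(C[:,:,2].astype(np.float32),3)
u,v=np.meshgrid(np.arange(640),np.arange(400))
m=((Z>.0475)&(Z<.063)&(u>331)&(u<380)&(v>195)&(v<226)).astype(np.uint8)
m=cv2.morphologyEx(m,cv2.MORPH_OPEN,np.ones((7,7)))
cn=max(cv2.findContours(m,cv2.RETR_EXTERNAL,cv2.CHAIN_APPROX_NONE)[0],key=len)
P=onplane(s,cn.reshape(-1,2),.054)[:,:2]*1000; r=cv2.minAreaRect(P.astype(np.float32)); print('seat',r)
# colour image: white frame
im=s['image'].astype(int); m=((im.min(2)>118)&(im[:,:,0]-im[:,:,2]>5)&(u>331)&(u<375)&(v>195)&(v<224)).astype(np.uint8)
n,l,st,c=cv2.connectedComponentsWithStats(m); m=(l==1+st[1:,4].argmax()).astype(np.uint8)
cn=max(cv2.findContours(m,cv2.RETR_EXTERNAL,cv2.CHAIN_APPROX_NONE)[0],key=len)
P=onplane(s,cn.reshape(-1,2),.054)[:,:2]*1000; r=cv2.minAreaRect(P.astype(np.float32)); print('white',r, st[:,4].max())
# chassis long edges
lo=[];hi=[]
for c in range(272,385):
    col=Z[:,c]; rows=np.where((col>.025)&(v[:,c]>205)&(v[:,c]<250))[0]; lo.append((c,rows.max()+.5))
for c in list(range(282,300))+list(range(362,386)):
    rows=np.where((Z[:,c]>.025)&(v[:,c]>170)&(v[:,c]<225))[0]; hi.append((c,rows.min()-.5))
for e in(lo,hi):
    Q=onplane(s,e,.04)[:,:2]*1000; vx,vy,x0,y0=cv2.fitLine(Q.astype(np.float32),cv2.DIST_HUBER,0,.01,.01).ravel()
    print('edge yaw',np.degrees(np.arctan2(vx,vy)),'x at y=0',x0-y0*vx/vy)
# right end
e=[]
for rr in range(192,235):
    cs=np.where((Z[rr]>.025)&(u[rr]>365)&(u[rr]<400))[0]; e.append((cs.max()+.5,rr))
Q=onplane(s,e,.04)[:,:2]*1000; print('right end',Q[::6].round(1).tolist())
# rods
for z0 in [1]:
    m=((Z>.085)&(Z<.115)&(u>325)&(u<378)&(v>188)&(v<226)).astype(np.uint8)
    n,l,st,c=cv2.connectedComponentsWithStats(m)
    for i in range(1,n): print('rod',st[i,4],onplane(s,c[i],.103)[0][:2].round(4))
E
python3 unit2.py
python3 -c "
from h import *
s=load('top'); save(s,'seat0',(300,180,395,245),8)"
```

```text
seat ((456.8581237792969, -105.5723876953125), (101.76643371582031, 59.599483489990234), 89.18682098388672)Traceback (most recent call last):
  File "unit2.py", line 10, in <module>
    n,l,st,c=cv2.connectedComponentsWithStats(m); m=(l==1+st[1:,4].argmax()).astype(np.uint8)
                                                          ~~~~~~~~~~~~~~~^^
ValueError: attempt to get argmax of an empty sequence
```

View pics/seat0.png

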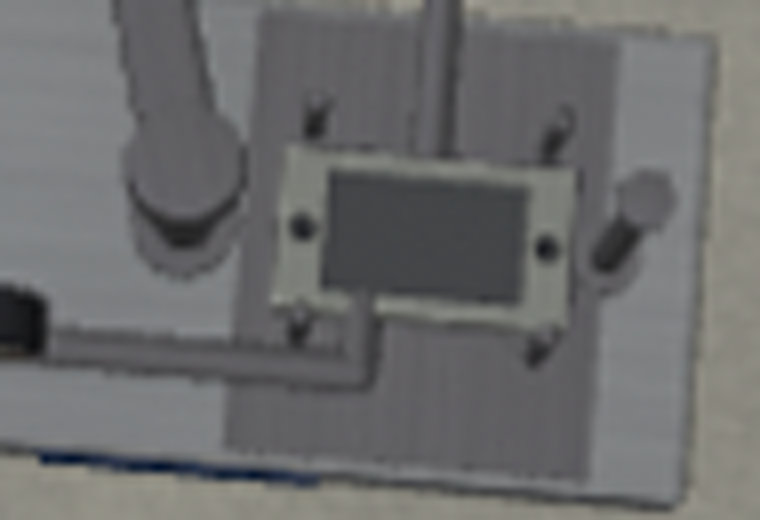

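The enlarged seat picture shows the seat's corners at about (290,147), (577,168), (565,328) and (272,305). Its holes are at (302,227) and (546,247), the stud top at (647,195), and the pivot cap at about (184,165).

```bash
sed -i "s/im.min(2)>118)&(im\[:,:,0\]-im\[:,:,2\]>5/im.min(2)>100)\&(im[:,:,0]-im[:,:,2]>2/" unit2.py; python3 unit2.py
python3 - <<'E'
from h import *
s=load('top')
f=lambda pts,z:(onplane(s,[(a/8-.44+300,b/8-.44+180) for a,b in pts],z)[:,:2]*1000).round(1)
c=f([(290,147),(577,168),(565,328),(272,305)],.054);print(c.tolist(),c.mean(0)); 
h=f([(302,227),(546,247)],.054);print('holes',h.tolist(),h.mean(0),np.degrees(np.arctan2(*(h[0]-h[1]))))
print('stud',f([(647,195)],.173),'pivot',f([(184,165)],.170))
y=c[0]+c[3]-c[1]-c[2];print('yaw',np.degrees(np.arctan2(*y)))
E
```

```text
seat ((456.8581237792969, -105.5723876953125), (101.76643371582031, 59.599483489990234), 89.18682098388672)
white ((433.0420837402344, -124.44679260253906), (26.679691314697266, 66.42425537109375), 23.07299041748047) 255800
edge yaw 4.62213 x at y=0 379.14175
edge yaw 4.916921 x at y=0 551.5328
right end [[509.6, -208.8], [492.1, -208.4], [474.7, -205.2], [457.4, -204.9], [440.2, -204.5], [423.0, -201.4], [405.9, -201.0], [388.9, -200.7]]
rod 4 [ 0.4959 -0.066 ]
rod 5 [ 0.4892 -0.1494]
rod 6 [ 0.4501 -0.1661]
rod 5 [ 0.4228 -0.059 ]
rod 7 [ 0.4156 -0.143 ]
[[489.4, -57.4], [482.2, -158.8], [425.2, -153.7], [433.1, -50.9]] [ 457.475 -105.2  ]
holes [[460.8, -61.5], [453.9, -147.4]] [ 457.35 -104.45] 4.592478167436524
stud [[ 453.  -169.2]] pivot [[462.9 -19.5]]
yaw 4.229159961508159
```

Run:
```python
from h import *
s=load('top'); C=cloud(s)
S=np.array([.457,-.1045]);a=.080; ex=np.array([np.cos(a),-np.sin(a)]);ey=np.array([np.sin(a),np.cos(a)])
print('back pipe')
for v in range(176,203,3):
    z=C[v,352:357]; print(v,[(int(1000*(p[:2]-S)@ex),int(1000*(p[:2]-S)@ey),int(1000*p[2])) for p in z])
print('front pipe')
for v in range(212,231,2):
    z=C[v,341:350]; print(v,[(int(1000*(p[:2]-S)@ex),int(1000*(p[:2]-S)@ey),int(1000*p[2])) for p in z])
print('yoke handle',onplane(s,[(498/3+145-.33,127/3+95-.33)],.213)[0].round(4))
m=(C[:,:,2]>.195); m[:, :302]=0;m[:,322:]=0;m[:125]=0;m[145:]=0; v,u=np.where(m);print(len(u),u.mean(),v.mean(),onplane(s,[(u.mean(),v.mean())],.213)[0].round(4))
m=(C[:,:,2]>.20); m[:, :305]=0;m[:,328:]=0;m[:148]=0;m[186:]=0; v,u=np.where(m);P=onplane(s,np.c_[u,v],.221)[:,:2].astype(np.float32)*1000;print('knob',P.mean(0),cv2.minAreaRect(P))
```

```text
back pipe
176 [(107, 6, 1), (95, 5, 56), (95, 2, 56), (95, 0, 57), (97, -3, 50)]
179 [(98, 5, 2), (87, 4, 52), (88, 2, 50), (89, -1, 45), (87, -3, 57)]
182 [(81, 6, 39), (80, 4, 46), (-223, 71, 1466), (80, -1, 48), (78, -4, 55)]
185 [(72, 6, 41), (69, 3, 54), (69, 1, 58), (70, -2, 50), (70, -4, 52)]
188 [(62, 5, 47), (62, 2, 47), (61, 0, 52), (62, -2, 51), (61, -5, 53)]
191 [(52, 5, 50), (53, 2, 49), (53, 0, 51), (53, -3, 50), (54, -6, 45)]
194 [(43, 4, 53), (43, 2, 56), (44, -1, 50), (44, -3, 52), (45, -6, 51)]
197 [(36, 3, 44), (35, 1, 52), (36, -1, 50), (36, -4, 52), (36, -7, 52)]
200 [(26, 3, 54), (27, 0, 51), (26, -1, 57), (27, -5, 52), (27, -7, 51)]
front pipe
212 [(-10, 32, 58), (-9, 29, 51), (-10, 26, 55), (-9, 23, 50), (-9, 20, 52), (-9, 17, 53), (-8, 15, 53), (-8, 12, 53), (-8, 9, 55)]
214 [(-16, 31, 55), (-15, 28, 53), (-15, 25, 51), (-16, 23, 60), (-14, 20, 53), (-14, 17, 53), (-14, 14, 55), (-14, 11, 55), (-14, 9, 54)]
216 [(-21, 31, 53), (-21, 28, 53), (-21, 25, 56), (-21, 22, 54), (-19, 19, 49), (-20, 17, 53), (-20, 14, 53), (-21, 11, 61), (-19, 8, 53)]
218 [(-26, 30, 
[... 483 characters left out ...]
43, 15, 59), (-41, 12, 41), (-41, 9, 44), (-40, 6, 40)]
226 [(-51, 29, 66), (-50, 26, 58), (-50, 23, 59), (-49, 20, 60), (-49, 17, 59), (-49, 15, 62), (-46, 11, 41), (-46, 8, 41), (-46, 5, 39)]
228 [(-55, 28, 57), (-55, 25, 53), (-55, 22, 56), (-55, 20, 61), (-54, 17, 56), (-53, 14, 45), (-52, 11, 40), (-51, 8, 38), (-52, 5, 43)]
230 [(-59, 27, 41), (-58, 24, 32), (-59, 22, 42), (-59, 19, 46), (-58, 16, 42), (-58, 13, 41), (-58, 10, 40), (-57, 7, 40), (-58, 5, 46)]
yoke handle [0.6201 0.0115 0.213 ]
42 310.1190476190476 135.26190476190476 [0.6248 0.0129 0.213 ]
knob [545.44635    -4.2366095] ((545.6290893554688, -4.269716262817383), (27.952167510986328, 64.45609283447266), 80.91761016845703)
```

Run:
```python
from h import *
plan([.4323,.1475,.270],-.08)
print(R.from_rotvec(bot.get_obs()['tool_rot']).as_matrix().round(3))
```

```text
tcp [0.1868 0.5959 0.2304] ydir 1.267 z [-0.001 -0.002 -1.   ] q7 [-1.33  0.38  0.02  1.37 -0.01  1.39 -0.05]
shift [-368.4 -354.6  -39. ]
wz 1.347
[[-0.954  0.299 -0.001]
 [ 0.299  0.954 -0.002]
 [-0.    -0.002 -1.   ]]
```

>>> {"method": "carry_out", "body": {
  "rows": [
    [-46, -44, -39, 0, 0, 0.17, 1],
    [-92, -89, -39, 0, 0, 0.34, 1],
    [-138, -133, -39, 0, 0, 0.51, 1],
    [-184, -177, -39, 0, 0, 0.68, 1],
    [-230, -222, -39, 0, 0, 0.85, 1],
    [-276, -266, -39, 0, 0, 1.02, 1],
    [-322, -310, -39, 0, 0, 1.19, 1],
    [-368.4, -354.6, -39, 0, 0, 1.347, 1]
  ],
  "grip_force": 40
}}

```text
t: 1.1
tool_pos: [0.4228, 0.1641, 0.2702]
tool_rot: [-2.314, -2.125, -0.0]
wrist_force: [0.7, 0.8, 0.2]
finger_gap: 0.0853
finger_force: 0.0
```

Run:
```python
from h import *
plan([.4323,.1475,.195],-.08)
print(R.from_rotvec(bot.get_obs()['tool_rot']).as_matrix().round(3))
```

```text
tcp [0.4228 0.1641 0.2702] ydir -0.085 z [-0.  0. -1.] q7 [-0.9  -0.03  0.46  1.76  0.01  1.4  -0.53]
shift [-15.7  10.9  75.2]
wz -0.005
[[ 0.085  0.996 -0.   ]
 [ 0.996 -0.085  0.   ]
 [ 0.    -0.    -1.   ]]
```

>>> {"method": "carry_out", "body": {
  "rows": [
    [0, 0, 0, 0, 0, 0, 1],
    [0, 0, 0, 0, 0, 0, 1],
    [0, 0, 0, 0, 0, 0, 1]
  ]
}}

```text
t: 1.48
tool_pos: [0.4217, 0.1674, 0.27]
tool_rot: [-2.305, -2.134, 0.001]
wrist_force: [-0.3, 0.6, 0.2]
finger_gap: 0.0856
finger_force: 0.0
```

Run:
```python
from h import *
plan([.4323,.1475,.195],-.08)
s=snap('top');C=cloud(s);save(s,'w1',(220,160,300,240),7)
```

```text
tcp [0.4217 0.1674 0.27  ] ydir -0.077 z [-0.001 -0.    -1.   ] q7 [-0.91 -0.02  0.45  1.76  0.01  1.4  -0.53]
shift [-19.   12.2  75. ]
wz 0.003
```

View pics/w1.png

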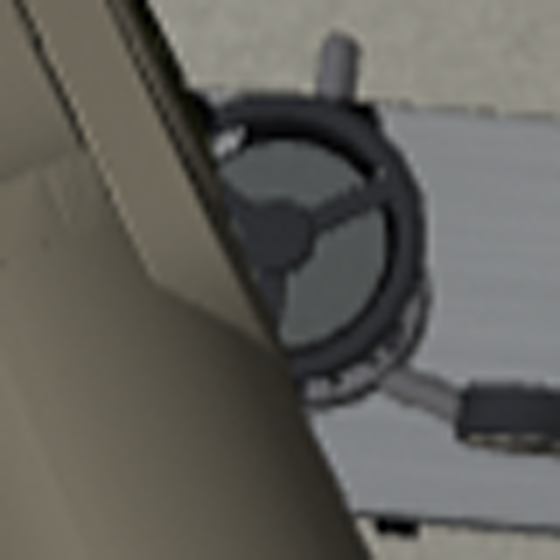

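The arm hides the handle in this crop; the wheel hub shows at (270,235). I go by the first measurement.

>>> {"method": "carry_out", "body": {
  "rows": [
    [-19, 12.2, 0, 0, 0, 0, 1],
    [-19, 12.2, 0, 0, 0, 0, 1],
    [-19, 12.2, 25, 0, 0, 0, 1],
    [-19, 12.2, 50, 0, 0, 0, 1],
    [-19, 12.2, 75, 0, 0, 0, 1],
    [-19, 12.2, 75, 0, 0, 0, 1]
  ]
}}

```text
t: 2.28
tool_pos: [0.4314, 0.1468, 0.1938]
tool_rot: [-2.306, -2.132, 0.006]
wrist_force: [-0.7, -0.6, -0.2]
finger_gap: 0.0856
finger_force: 0.0
```

Run:
```python
from h import *
plan([.4323,.1475,.195],-.08)
s=snap('scene');C=cloud(s);save(s,'s1',(310,130,410,220),6)
```

```text
tcp [0.4314 0.1468 0.1938] ydir -0.078 z [-0.003 -0.002 -1.   ] q7 [-0.87  0.03  0.49  1.88 -0.02  1.23 -0.46]
shift [ 0.8  0.9 -1.2]
wz 0.002
```

View pics/s1.png

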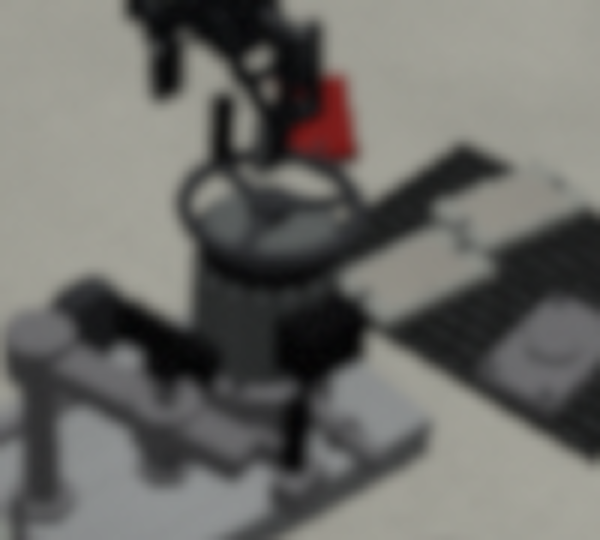

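The handle (222,125) stands between the fingers (165,70) and (300,75). Close.

>>> {"method": "carry_out", "body": {
  "rows": [
    [0, 0, 0, 0, 0, 0, 0.3],
    [0, 0, 0, 0, 0, 0, 0],
    [0, 0, 0, 0, 0, 0, 0],
    [0, 0, 0, 0, 0, 0, 0],
    [0, 0, 0, 0, 0, 0, 0]
  ],
  "grip_force": 50
}}

```text
t: 2.95
tool_pos: [0.432, 0.1465, 0.1958]
tool_rot: [-2.306, -2.13, 0.002]
wrist_force: [-7.9, -0.5, 8.2]
finger_gap: 0.0146
finger_force: 48.7
```

Run:
```python
from h import *
o=bot.get_obs();print(o['finger_gap'],o['wrist_force']); plan([.4323,.1475,.195],-.08)
Rm=R.from_rotvec(o['tool_rot']).as_matrix(); c=np.array([.478,.144]); p=o['tool_pos'][:2]; print(np.linalg.norm(p-c))
v=np.array([p[0]-c[0],p[1]-c[1]]); v*=46/np.linalg.norm(v)
prev=v
for k in range(4):
    base=None
    print('call',k)
    st=v*1.0
    a0=-k*np.pi/2
    rot=lambda a:np.array([[np.cos(a),-np.sin(a)],[np.sin(a),np.cos(a)]])
    for j in range(1,9):
        d=rot(a0-j*np.pi/16)@v-rot(a0)@v
        print((Rm[:2,:2].T@d).round(1).tolist())
```

```text
0.014643020544820869 [-7.90176767 -0.52967174  8.22210193]
tcp [0.432  0.1465 0.1958] ydir -0.079 z [-0.002  0.001 -1.   ] q7 [-0.87  0.03  0.49  1.88 -0.02  1.24 -0.46]
shift [1.  0.2 0.8]
wz 0.001
0.04606686521219412
call 0
[9.0, 0.7]
[17.7, 3.1]
[25.7, 7.1]
[32.9, 12.6]
[38.8, 19.5]
[43.2, 27.3]
[46.0, 35.9]
[47.2, 44.8]
call 1
[-0.7, 9.0]
[-3.1, 17.7]
[-7.1, 25.7]
[-12.6, 32.9]
[-19.5, 38.8]
[-27.3, 43.2]
[-35.9, 46.0]
[-44.8, 47.2]
call 2
[-9.0, -0.7]
[-17.7, -3.1]
[-25.7, -7.1]
[-32.9, -12.6]
[-38.8, -19.5]
[-43.2, -27.3]
[-46.0, -35.9]
[-47.2, -44.8]
call 3
[0.7, -9.0]
[3.1, -17.7]
[7.1, -25.7]
[12.6, -32.9]
[19.5, -38.8]
[27.3, -43.2]
[35.9, -46.0]
[44.8, -47.2]
```

>>> {"method": "carry_out", "body": {
  "rows": [
    [9.0, 0.7, 0, 0, 0, 0, 0],
    [17.7, 3.1, 0, 0, 0, 0, 0],
    [25.7, 7.1, 0, 0, 0, 0, 0],
    [32.9, 12.6, 0, 0, 0, 0, 0],
    [38.8, 19.5, 0, 0, 0, 0, 0],
    [43.2, 27.3, 0, 0, 0, 0, 0],
    [46.0, 35.9, 0, 0, 0, 0, 0],
    [47.2, 44.8, 0, 0, 0, 0, 0]
  ]
}}

```text
t: 3.95
tool_pos: [0.4822, 0.1877, 0.1957]
tool_rot: [2.309, 2.128, -0.002]
wrist_force: [-4.2, -9.4, 9.1]
finger_gap: 0.0146
finger_force: 49.0
```

>>> {"method": "carry_out", "body": {
  "rows": [
    [-0.7, 9.0, 0, 0, 0, 0, 0],
    [-3.1, 17.7, 0, 0, 0, 0, 0],
    [-7.1, 25.7, 0, 0, 0, 0, 0],
    [-12.6, 32.9, 0, 0, 0, 0, 0],
    [-19.5, 38.8, 0, 0, 0, 0, 0],
    [-27.3, 43.2, 0, 0, 0, 0, 0],
    [-35.9, 46.0, 0, 0, 0, 0, 0],
    [-44.8, 47.2, 0, 0, 0, 0, 0]
  ]
}}

```text
t: 4.95
tool_pos: [0.5238, 0.1424, 0.1957]
tool_rot: [-2.305, -2.131, 0.001]
wrist_force: [-9.8, 3.1, 9.1]
finger_gap: 0.0147
finger_force: 48.7
```

>>> {"method": "carry_out", "body": {
  "rows": [
    [-9.0, -0.7, 0, 0, 0, 0, 0],
    [-17.7, -3.1, 0, 0, 0, 0, 0],
    [-25.7, -7.1, 0, 0, 0, 0, 0],
    [-32.9, -12.6, 0, 0, 0, 0, 0],
    [-38.8, -19.5, 0, 0, 0, 0, 0],
    [-43.2, -27.3, 0, 0, 0, 0, 0],
    [-46.0, -35.9, 0, 0, 0, 0, 0],
    [-47.2, -44.8, 0, 0, 0, 0, 0]
  ]
}}

```text
t: 5.95
tool_pos: [0.477, 0.0957, 0.1958]
tool_rot: [2.309, 2.127, 0.001]
wrist_force: [2.7, -2.9, 6.9]
finger_gap: 0.0149
finger_force: 48.9
```

>>> {"method": "carry_out", "body": {
  "rows": [
    [0.7, -9.0, 0, 0, 0, 0, 0],
    [3.1, -17.7, 0, 0, 0, 0, 0],
    [7.1, -25.7, 0, 0, 0, 0, 0],
    [12.6, -32.9, 0, 0, 0, 0, 0],
    [19.5, -38.8, 0, 0, 0, 0, 0],
    [27.3, -43.2, 0, 0, 0, 0, 0],
    [35.9, -46.0, 0, 0, 0, 0, 0],
    [44.8, -47.2, 0, 0, 0, 0, 0]
  ]
}}

```text
t: 6.95
tool_pos: [0.4318, 0.145, 0.1957]
tool_rot: [-2.309, -2.129, 0.004]
wrist_force: [-4.0, -2.8, 12.8]
finger_gap: 0.0146
finger_force: 49.6
```

>>> {"method": "carry_out", "body": {
  "rows": [
    [0, 0, 0, 0, 0, 0, 0],
    [0, 0, 0, 0, 0, 0, 0],
    [0, 0, 0, 0, 0, 0, 1],
    [0, 0, 0, 0, 0, 0, 1],
    [0, 0, 0, 0, 0, 0, 1],
    [0, 0, -30, 0, 0, 0, 1],
    [0, 0, -60, 0, 0, 0, 1],
    [0, 0, -90, 0, 0, 0, 1]
  ]
}}

```text
t: 7.95
tool_pos: [0.4328, 0.1458, 0.2859]
tool_rot: [2.309, 2.13, -0.001]
wrist_force: [1.0, -0.5, 0.1]
finger_gap: 0.086
finger_force: 0.0
```

Run:
```python
from h import *
print(bot.get_obs()['tool_pos'])
plan([.4491,.3229,.09],-.11)
```

```text
[0.43284616 0.1457719  0.28592608]
tcp [0.4328 0.1458 0.2859] ydir -0.08 z [-0.001 -0.001 -1.   ] q7 [-0.86 -0.02  0.46  1.73  0.01  1.44 -0.48]
shift [178.    2.1 195.8]
wz 0.03
```

>>> {"method": "carry_out", "body": {
  "rows": [
    [45, 0.5, 0, 0, 0, 0.03, 1],
    [90, 1, 0, 0, 0, 0.03, 1],
    [135, 1.5, 0, 0, 0, 0.03, 1],
    [178, 2, 0, 0, 0, 0.03, 1],
    [178, 2, 60, 0, 0, 0.03, 1],
    [178, 2, 120, 0, 0, 0.03, 1],
    [178, 2, 180, 0, 0, 0.03, 1],
    [178, 2, 210, 0, 0, 0.03, 1]
  ]
}}

```text
t: 8.95
tool_pos: [0.4473, 0.3218, 0.0714]
tool_rot: [2.34, 2.096, -0.009]
wrist_force: [0.5, -0.4, 0.3]
finger_gap: 0.0856
finger_force: 0.0
```

Run:
```python
from h import *
plan([.4491,.3229,.003],-.11)
s=snap('top');save(s,'p1',(140,140,290,250),5)
```

```text
tcp [0.4473 0.3218 0.0714] ydir -0.11 z [-0.004 -0.004 -1.   ] q7 [-0.95  0.38  0.34  1.78 -0.14  1.01 -0.67]
shift [ 1.6  1.9 68.3]
wz -0.0
```

View pics/p1.png

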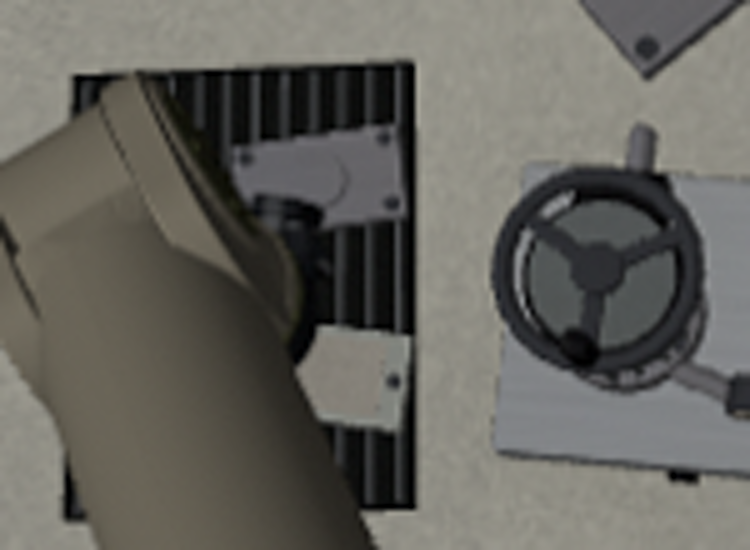

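The wheel handle at (580,347) in the crop, so (256,209) full frame, is back where it started. The plate's right end at (390,380) is unmoved. Descend and grip.

>>> {"method": "carry_out", "body": {
  "rows": [
    [0.5, 1, 34, 0, 0, 0, 1],
    [0.5, 1, 67, 0, 0, 0, 1],
    [0.5, 1, 67, 0, 0, 0, 0.9],
    [0.5, 1, 67, 0, 0, 0, 0.4],
    [0.5, 1, 67, 0, 0, 0, 0.4],
    [0.5, 1, 67, 0, 0, 0, 0.4]
  ],
  "grip_force": 40
}}

```text
t: 9.75
tool_pos: [0.4513, 0.3245, 0.0106]
tool_rot: [-2.34, -2.096, -0.005]
wrist_force: [-1.2, -1.3, 6.6]
finger_gap: 0.053
finger_force: 41.4
```

Run:
```python
from h import *
plan([.4491,.3229,.003],-.11)
```

```text
tcp [0.4513 0.3245 0.0106] ydir -0.11 z [ 0.002  0.002 -1.   ] q7 [-0.93  0.46  0.32  1.82 -0.18  0.88 -0.64]
shift [-1.9 -2.1  7.6]
wz -0.0
```

>>> {"method": "carry_out", "body": {
  "rows": [
    [0, 0, 0, 0, 0, 0, 1],
    [0, 0, 0, 0, 0, 0, 1],
    [-1, -1, 6, 0, 0, 0, 1],
    [-1, -1, 6, 0, 0, 0, 1],
    [-1, -1, 6, 0, 0, 0, 0.4],
    [-1, -1, 6, 0, 0, 0, 0.4],
    [-1, -1, 6, 0, 0, 0, 0.4]
  ]
}}

```text
t: 10.62
tool_pos: [0.4495, 0.323, 0.0026]
tool_rot: [2.34, 2.096, 0.001]
wrist_force: [0.3, -0.2, 3.5]
finger_gap: 0.0546
finger_force: 42.7
```

Run:
```python
from h import *
print(bot.get_obs()['wrist_force'])
plan([.4491,.3229,.003],-.11)
```

```text
[ 0.25776014 -0.18567991  3.49716389]
tcp [0.4495 0.323  0.0026] ydir -0.11 z [ 0.  0. -1.] q7 [-0.93  0.47  0.31  1.83 -0.18  0.87 -0.64]
shift [-0.2 -0.3 -0.4]
wz -0.0
```

>>> {"method": "carry_out", "body": {
  "rows": [
    [0, 0, -30, 0, 0, 0, 0.4],
    [0, 0, -80, 0, 0, 0, 0.4],
    [0, 0, -130, 0, 0, 0, 0.4],
    [0, 0, -180, 0, 0, 0, 0.4],
    [0, 0, -230, 0, 0, 0, 0.4],
    [0, 0, -275, 0, 0, 0, 0.4],
    [0, 0, -285, 0, 0, 0, 0.4],
    [0, 0, -285, 0, 0, 0, 0.4]
  ],
  "grip_force": 60
}}

```text
t: 11.62
tool_pos: [0.4492, 0.3229, 0.2871]
tool_rot: [-2.34, -2.096, -0.0]
wrist_force: [-0.7, 0.7, -1.4]
finger_gap: 0.054
finger_force: 66.6
```

Run:
```python
from h import *
print(bot.get_obs()['finger_gap'])
plan([.457,-.1045,.287],-.08)
```

```text
0.054012352905142925
tcp [0.4492 0.3229 0.2871] ydir -0.11 z [ 0.  0. -1.] q7 [-0.99  0.21  0.37  1.49 -0.08  1.46 -0.73]
shift [-424.    54.7   -0. ]
wz -0.03
```

>>> {"method": "carry_out", "body": {
  "rows": [
    [-60, 8, 0, 0, 0, 0, 0.4],
    [-120, 15.5, 0, 0, 0, 0, 0.4],
    [-180, 23, 0, 0, 0, -0.01, 0.4],
    [-240, 31, 0, 0, 0, -0.02, 0.4],
    [-300, 39, 0, 0, 0, -0.03, 0.4],
    [-360, 46.5, 0, 0, 0, -0.03, 0.4],
    [-424, 54.7, 0, 0, 0, -0.03, 0.4],
    [-424, 54.7, 0, 0, 0, -0.03, 0.4]
  ]
}}

```text
t: 12.62
tool_pos: [0.4552, -0.1101, 0.2858]
tool_rot: [-2.318, -2.12, 0.004]
wrist_force: [0.1, 0.1, -1.5]
finger_gap: 0.0543
finger_force: 66.5
```

>>> {"method": "carry_out", "body": {
  "rows": [
    [0, 0, 0, 0, 0, 0, 0.4],
    [0, 0, 0, 0, 0, 0, 0.4]
  ]
}}

```text
t: 12.88
tool_pos: [0.4569, -0.1029, 0.2863]
tool_rot: [-2.305, -2.133, 0.002]
wrist_force: [-0.1, 0.1, -1.6]
finger_gap: 0.0543
finger_force: 66.5
```

Run:
```python
from h import *
print(bot.get_obs()['finger_gap'])
plan([.457,-.1045,.115],-.08)
```

```text
0.0543028708807775
tcp [ 0.4569 -0.1029  0.2863] ydir -0.077 z [-0.002 -0.    -1.   ] q7 [-0.59 -0.    0.75  1.71  0.    1.44  0.08]
shift [ -1.6   0.6 171.3]
wz 0.003
```

>>> {"method": "carry_out", "body": {
  "rows": [
    [-1.5, 0.3, 50, 0, 0, 0, 0.4],
    [-1.5, 0.3, 100, 0, 0, 0, 0.4],
    [-1.5, 0.3, 150, 0, 0, 0, 0.4],
    [-1.5, 0.3, 171, 0, 0, 0, 0.4],
    [-1.5, 0.3, 171, 0, 0, 0, 0.4],
    [-1.5, 0.3, 171, 0, 0, 0, 0.4]
  ]
}}

```text
t: 13.62
tool_pos: [0.458, -0.1055, 0.1172]
tool_rot: [2.306, 2.132, 0.001]
wrist_force: [0.5, 0.4, -0.7]
finger_gap: 0.0539
finger_force: 66.5
```

Run:
```python
from h import *
print(bot.get_obs()['finger_gap'])
plan([.457,-.1045,.053],-.08)
s=snap('scene');save(s,'s2',(250,160,350,250),6)
```

```text
0.053923079568755514
tcp [ 0.458  -0.1055  0.1172] ydir -0.079 z [ 0.001 -0.    -1.   ] q7 [-0.53  0.17  0.77  1.96 -0.14  1.06  0.21]
shift [ 0.9 -1.1 64.2]
wz 0.001
```

View pics/s2.png

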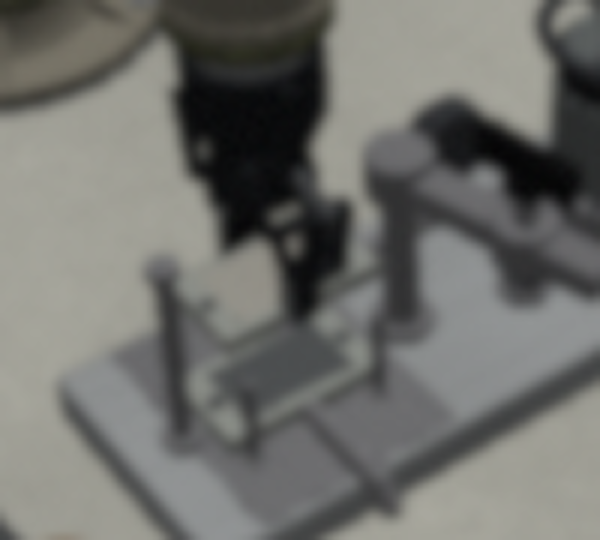

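The plate hangs level at (240,290) over the seat at (290,365), inside the rods. Lower it.

>>> {"method": "carry_out", "body": {
  "rows": [
    [0.5, -0.8, 20, 0, 0, 0, 0.4],
    [0.5, -0.8, 40, 0, 0, 0, 0.4],
    [0.5, -0.8, 55, 0, 0, 0, 0.4],
    [0.5, -0.8, 60, 0, 0, 0, 0.4],
    [0.5, -0.8, 60, 0, 0, 0, 0.4],
    [0.5, -0.8, 62, 0, 0, 0, 0.4],
    [0.5, -0.8, 62, 0, 0, 0, 0.4]
  ]
}}

```text
t: 14.55
tool_pos: [0.4567, -0.1055, 0.0546]
tool_rot: [2.308, 2.131, 0.001]
wrist_force: [-0.1, 0.8, -1.4]
finger_gap: 0.0545
finger_force: 66.5
```

Run:
```python
from h import *
print(bot.get_obs()['finger_gap'],bot.get_obs()['wrist_force'],bot.get_obs()['ft_torque'])
plan([.457,-.1045,.053],-.08)
```

```text
0.054540055172548764 [-0.11454659  0.77041801 -1.3614386 ] [ 0.0031186  -0.02016023 -0.06907812]
tcp [ 0.4567 -0.1055  0.0546] ydir -0.08 z [ 0.001  0.    -1.   ] q7 [-0.49  0.27  0.74  2.03 -0.23  0.92  0.29]
shift [1.1 0.2 1.6]
wz 0.0
```

>>> {"method": "carry_out", "body": {
  "rows": [
    [1, 0, 1.5, 0, 0, 0, 0.4],
    [1, 0, 1.5, 0, 0, 0, 0.4],
    [1, 0, 1.5, 0, 0, 0, 0.85],
    [1, 0, 1.5, 0, 0, 0, 0.85],
    [1, 0, -40, 0, 0, 0, 0.85],
    [1, 0, -100, 0, 0, 0, 0.85],
    [1, 0, -160, 0, 0, 0, 0.85],
    [1, 0, -220, 0, 0, 0, 1]
  ]
}}

```text
t: 15.55
tool_pos: [0.4562, -0.1047, 0.2764]
tool_rot: [2.309, 2.13, 0.001]
wrist_force: [1.2, 0.9, 0.3]
finger_gap: 0.0855
finger_force: 0.0
```

Run:
```python
from h import *
plan([.4444,.4299,.287],-.152)
s=snap('scene');save(s,'s3',(250,160,350,250),6)
```

```text
tcp [ 0.4562 -0.1047  0.2764] ydir -0.08 z [ 0.001  0.    -1.   ] q7 [-0.62 -0.    0.78  1.73  0.    1.41  0.09]
shift [531.9 -54.6 -10.4]
wz 0.072
```

View pics/s3.png

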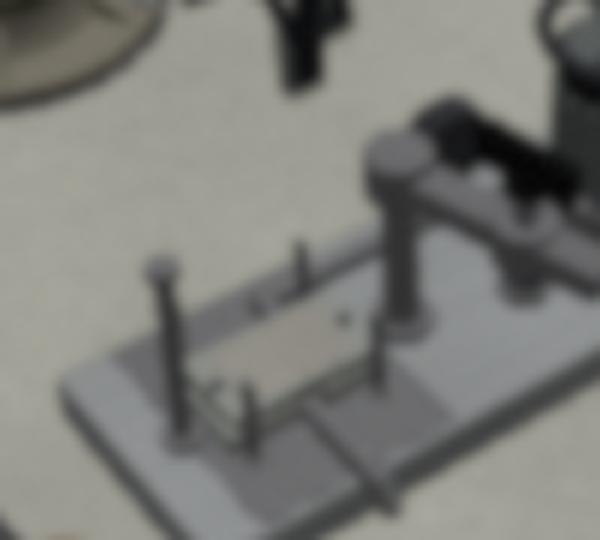

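The first plate is seated squarely inside the rods at (290,360). Next plate.

>>> {"method": "carry_out", "body": {
  "rows": [
    [20, -2, -12, 0, 0, 0, 1],
    [80, -8, -12, 0, 0, 0.02, 1],
    [140, -14, -12, 0, 0, 0.03, 1],
    [200, -20, -12, 0, 0, 0.04, 1],
    [260, -26, -12, 0, 0, 0.05, 1],
    [320, -33, -12, 0, 0, 0.06, 1],
    [380, -39, -12, 0, 0, 0.072, 1],
    [440, -45, -12, 0, 0, 0.072, 1]
  ]
}}

```text
t: 16.6
tool_pos: [0.4466, 0.3395, 0.2863]
tool_rot: [-2.384, -2.046, -0.0]
wrist_force: [0.9, -0.3, 0.1]
finger_gap: 0.0857
finger_force: 0.0
```

```bash
cat > low.py <<'E'
from h import *
s=snap('top'); C=cloud(s); Z=C[:,:,2]; im=s['image']
u,v=np.meshgrid(np.arange(640),np.arange(400))
m=((Z>.010)&(Z<.04)&(u>148)&(u<233)&(v>145)&(v<250)).astype(np.uint8)
n,l,st,c=cv2.connectedComponentsWithStats(m)
for i in range(1,n):
    if st[i,4]<100: continue
    cn=max(cv2.findContours((l==i).astype(np.uint8),cv2.RETR_EXTERNAL,cv2.CHAIN_APPROX_NONE)[0],key=len)
    P=onplane(s,cn.reshape(-1,2),.016)[:,:2]*1000; r=cv2.minAreaRect(P.astype(np.float32)); print(c[i].round(),st[i,4],np.round(r[0],1),np.round(r[1],1),round(r[2],1))
E
python3 low.py
python3 - <<'E'
from h import *
plan([.4444,.4299,.287],-.152)
E
```

```text
[204. 176.] 612 [560.7 331.4] [ 59.7 101.9] 8.5
tcp [0.443  0.3489 0.2845] ydir -0.142 z [-0.003  0.002 -1.   ] q7 [-1.03  0.24  0.38  1.46 -0.09  1.46 -0.79]
shift [ 80.4 -10.   -2.3]
wz 0.01
```

>>> {"method": "carry_out", "body": {
  "rows": [
    [40, -5, 0, 0, 0, 0.005, 1],
    [80.5, -10, 0, 0, 0, 0.01, 1],
    [80.5, -10, 60, 0, 0, 0.01, 1],
    [80.5, -10, 120, 0, 0, 0.01, 1],
    [80.5, -10, 180, 0, 0, 0.01, 1],
    [80.5, -10, 200, 0, 0, 0.01, 1],
    [80.5, -10, 200, 0, 0, 0.01, 1],
    [80.5, -10, 200, 0, 0, 0.01, 1]
  ]
}}

```text
t: 17.65
tool_pos: [0.4499, 0.4193, 0.0877]
tool_rot: [-2.394, -2.034, -0.003]
wrist_force: [0.5, 0.4, 0.4]
finger_gap: 0.0854
finger_force: 0.0
```

Run:
```python
from h import *
plan([.4444,.4299,.0025],-.152)
s=snap('scene');save(s,'s4',(350,120,450,210),6)
im=s['image'].astype(int);C=cloud(s)
m=((im[:,:,0]-im[:,:,2]>3)&(im.min(2)>90)&(C[:,:,2]>.008)&(C[:,:,2]<.03)&(C[:,:,0]>.38)&(C[:,:,0]<.52)&(C[:,:,1]>.34)&(C[:,:,1]<.5))
print(m.sum(), C[m].min(0),C[m].max(0),C[m].mean(0))
```

```text
tcp [0.4499 0.4193 0.0877] ydir -0.162 z [ 0.001  0.001 -1.   ] q7 [-1.05  0.48  0.33  1.6  -0.17  1.09 -0.84]
shift [ 9.4 -7.3 85.2]
wz -0.01
163 [0.41128404 0.39120029 0.00816954] [0.47680016 0.48174593 0.01870826] [0.44324477 0.43551442 0.01330161]
```

View pics/s4.png

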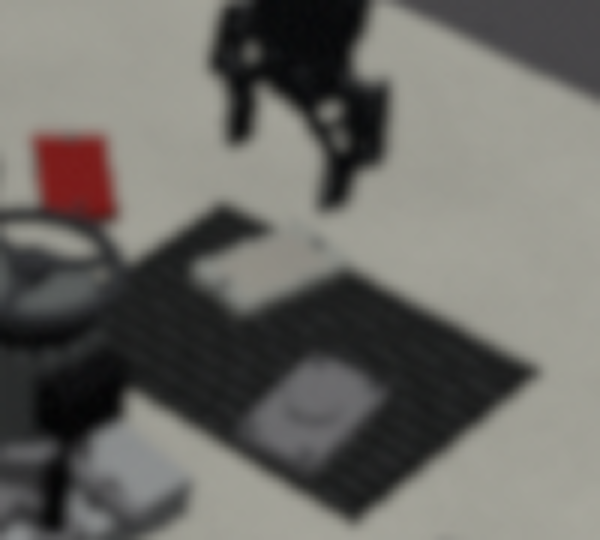

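The plate lies at (265,265) in the crop. I check its estimated corners against the visible ones: (190,265), (240,315), (345,262), (295,222).

Run:
```python
from h import *
s=load('scene'); a=.152; ex=np.array([np.cos(a),-np.sin(a)]);ey=np.array([np.sin(a),np.cos(a)])
for c in ([.4444,.4299],):
    P=[np.r_[np.array(c)+i*.028*ex+j*.05*ey,.016] for i,j in((-1,-1),(1,-1),(1,1),(-1,1))]
    print(((proj(s,P)-[350,120]+.5)*6-.5).round())
f=lambda q:onplane(s,[((x+.5)/6-.5+350,(y+.5)/6-.5+120) for x,y in q],.016)[:,:2].round(3)
q=f([(190,265),(240,315),(345,262),(295,222)]);print(q,q.mean(0))
```

```text
[[190. 268.]
 [243. 311.]
 [353. 261.]
 [299. 221.]]
[[0.407 0.388]
 [0.466 0.371]
 [0.476 0.47 ]
 [0.423 0.481]] [0.443  0.4275]
```

Unmoved. Descend in two stages, checking height.

>>> {"method": "carry_out", "body": {
  "rows": [
    [9.4, -7, 30, 0, 0, -0.01, 1],
    [9.4, -7, 60, 0, 0, -0.01, 1],
    [9.4, -7, 78, 0, 0, -0.01, 1],
    [9.4, -7, 78, 0, 0, -0.01, 1],
    [9.4, -7, 78, 0, 0, -0.01, 1]
  ]
}}

```text
t: 18.32
tool_pos: [0.4447, 0.4297, 0.0098]
tool_rot: [-2.384, -2.046, -0.003]
wrist_force: [0.1, -0.2, 1.7]
finger_gap: 0.0852
finger_force: 0.0
```

Run:
```python
from h import *
plan([.4444,.4299,.0025],-.152)
```

```text
tcp [0.4447 0.4297 0.0098] ydir -0.152 z [ 0.001  0.001 -1.   ] q7 [-1.04  0.57  0.3   1.64 -0.2   0.95 -0.82]
shift [ 0.2 -0.4  7.3]
wz -0.0
```

>>> {"method": "carry_out", "body": {
  "rows": [
    [0, 0, 7, 0, 0, 0, 1],
    [0, 0, 7, 0, 0, 0, 0.4],
    [0, 0, 7, 0, 0, 0, 0.4],
    [0, 0, 7, 0, 0, 0, 0.4],
    [0, 0, 7, 0, 0, 0, 0.4]
  ]
}}

```text
t: 18.95
tool_pos: [0.4441, 0.4295, 0.0019]
tool_rot: [-2.384, -2.046, -0.001]
wrist_force: [-1.0, -0.8, 4.9]
finger_gap: 0.054
finger_force: 64.3
```

>>> {"method": "carry_out", "body": {
  "rows": [
    [0, 0, -40, 0, 0, 0, 0.4],
    [0, 0, -100, 0, 0, 0, 0.4],
    [0, 0, -160, 0, 0, 0, 0.4],
    [0, 0, -220, 0, 0, 0, 0.4],
    [0, 0, -275, 0, 0, 0, 0.4],
    [0, 0, -285, 0, 0, 0, 0.4],
    [0, 0, -285, 0, 0, 0, 0.4]
  ]
}}

```text
t: 19.82
tool_pos: [0.4438, 0.4292, 0.286]
tool_rot: [-2.384, -2.046, -0.0]
wrist_force: [-0.5, -0.2, -1.8]
finger_gap: 0.0542
finger_force: 63.9
```

Run:
```python
from h import *
plan([.457,-.1045,.287],-.08)
```

```text
tcp [0.4438 0.4292 0.286 ] ydir -0.152 z [ 0.  0. -1.] q7 [-1.08  0.36  0.36  1.31 -0.12  1.5  -0.88]
shift [-525.5   93.9   -1.1]
wz -0.072
```

>>> {"method": "carry_out", "body": {
  "rows": [
    [-60, 11, -1, 0, 0, -0.01, 0.4],
    [-120, 21, -1, 0, 0, -0.02, 0.4],
    [-180, 32, -1, 0, 0, -0.03, 0.4],
    [-240, 43, -1, 0, 0, -0.04, 0.4],
    [-300, 54, -1, 0, 0, -0.05, 0.4],
    [-360, 64, -1, 0, 0, -0.06, 0.4],
    [-420, 75, -1, 0, 0, -0.07, 0.4],
    [-480, 86, -1, 0, 0, -0.072, 0.4]
  ]
}}

```text
t: 20.82
tool_pos: [0.4547, -0.0599, 0.2852]
tool_rot: [-2.306, -2.131, 0.004]
wrist_force: [0.9, -0.1, -1.5]
finger_gap: 0.0545
finger_force: 63.9
```

>>> {"method": "carry_out", "body": {
  "rows": [
    [0, 0, 0, 0, 0, 0, 0.4],
    [0, 0, 0, 0, 0, 0, 0.4],
    [0, 0, 0, 0, 0, 0, 0.4]
  ]
}}

```text
t: 21.2
tool_pos: [0.4558, -0.0567, 0.2863]
tool_rot: [-2.305, -2.133, 0.003]
wrist_force: [0.7, 0.1, -1.1]
finger_gap: 0.0544
finger_force: 63.9
```

Run:
```python
from h import *
print(bot.get_obs()['finger_gap'])
plan([.457,-.1045,.125],-.08)
```

```text
0.05436902118842702
tcp [ 0.4558 -0.0567  0.2863] ydir -0.077 z [-0.002 -0.    -1.   ] q7 [-0.66 -0.03  0.71  1.73  0.02  1.44 -0.03]
shift [-47.5   5.2 161.3]
wz 0.003
```

>>> {"method": "carry_out", "body": {
  "rows": [
    [-47.5, 5, 0, 0, 0, 0.003, 0.4],
    [-47.5, 5, 0, 0, 0, 0.003, 0.4],
    [-47.5, 5, 50, 0, 0, 0.003, 0.4],
    [-47.5, 5, 100, 0, 0, 0.003, 0.4],
    [-47.5, 5, 150, 0, 0, 0.003, 0.4],
    [-47.5, 5, 161, 0, 0, 0.003, 0.4],
    [-47.5, 5, 161, 0, 0, 0.003, 0.4],
    [-47.5, 5, 161, 0, 0, 0.003, 0.4]
  ]
}}

```text
t: 22.2
tool_pos: [0.4587, -0.106, 0.1281]
tool_rot: [2.31, 2.127, 0.003]
wrist_force: [-0.2, -0.4, -1.2]
finger_gap: 0.0539
finger_force: 63.9
```

Run:
```python
from h import *
print(bot.get_obs()['finger_gap'])
plan([.457,-.1045,.066],-.08)
```

```text
0.05394429452924028
tcp [ 0.4587 -0.106   0.1281] ydir -0.082 z [ 0.003 -0.    -1.   ] q7 [-0.56  0.16  0.79  1.95 -0.13  1.08  0.2 ]
shift [ 1.4 -2.  62.1]
wz -0.002
```

>>> {"method": "carry_out", "body": {
  "rows": [
    [1, -1.2, 20, 0, 0, 0, 0.4],
    [1, -1.2, 40, 0, 0, 0, 0.4],
    [1, -1.2, 55, 0, 0, 0, 0.4],
    [1, -1.2, 61, 0, 0, 0, 0.4],
    [1, -1.2, 61, 0, 0, 0, 0.4],
    [1, -1.2, 61, 0, 0, 0, 0.4]
  ]
}}

```text
t: 22.95
tool_pos: [0.4567, -0.1051, 0.0659]
tool_rot: [2.311, 2.127, 0.001]
wrist_force: [-0.1, -0.5, -0.9]
finger_gap: 0.0543
finger_force: 63.9
```

Run:
```python
from h import *
print(bot.get_obs()['finger_gap'])
plan([.457,-.1045,.065],-.08)
```

```text
0.054319362232567454
tcp [ 0.4567 -0.1051  0.0659] ydir -0.083 z [ 0.001 -0.    -1.   ] q7 [-0.52  0.26  0.77  2.02 -0.22  0.95  0.28]
shift [0.6 0.3 0.9]
wz -0.003
```

>>> {"method": "carry_out", "body": {
  "rows": [
    [0.6, 0, 1, 0, 0, 0, 0.4],
    [0.6, 0, 1, 0, 0, 0, 0.4],
    [0.6, 0, 1, 0, 0, 0, 0.85],
    [0.6, 0, 1, 0, 0, 0, 0.85],
    [0.6, 0, -40, 0, 0, 0, 0.85],
    [0.6, 0, -100, 0, 0, 0, 0.85],
    [0.6, 0, -160, 0, 0, 0, 0.85],
    [0.6, 0, -220, 0, 0, 0, 1]
  ]
}}

```text
t: 23.95
tool_pos: [0.4558, -0.1045, 0.2874]
tool_rot: [2.312, 2.127, 0.001]
wrist_force: [1.4, 0.5, -0.1]
finger_gap: 0.0853
finger_force: 0.0
```

```bash
python3 low.py
python3 - <<'E'
from h import *
plan([.5615,.3305,.287],.135)
s=snap('scene');save(s,'s5',(250,120,450,250),4)
E
```

```text
[204. 176.] 617 [560.9 330.9] [59.5 99.6] 9.2
tcp [ 0.4587 -0.1054  0.295 ] ydir -0.084 z [ 0.01   0.001 -1.   ] q7 [-0.64 -0.02  0.81  1.7   0.01  1.45  0.08]
shift [443.   65.7   9.5]
wz -0.219
```

View pics/s5.png

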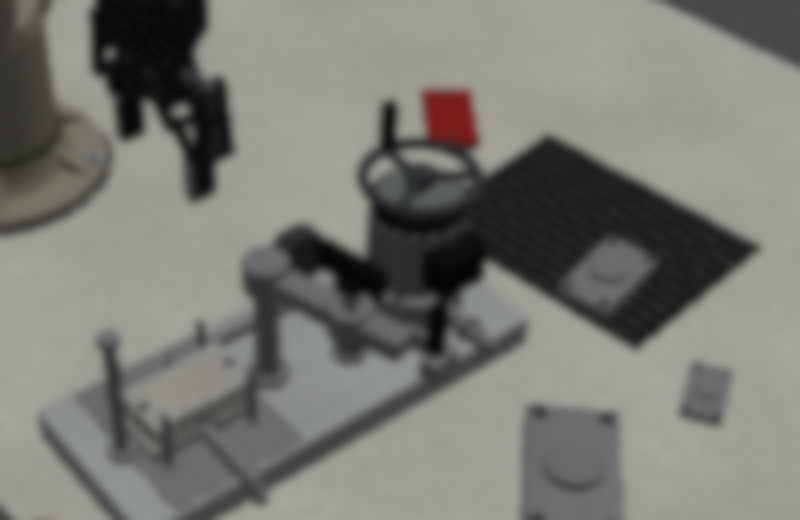

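Both plates are stacked squarely at (190,390). The mat now holds only the end plate at (610,272), with the smaller one at (707,392) and the larger at (572,460) off the mat.

>>> {"method": "carry_out", "body": {
  "rows": [
    [55, 8, 0, 0, 0, -0.03, 1],
    [110, 16, 0, 0, 0, -0.06, 1],
    [165, 25, 0, 0, 0, -0.09, 1],
    [220, 33, 0, 0, 0, -0.12, 1],
    [275, 41, 0, 0, 0, -0.15, 1],
    [330, 49, 0, 0, 0, -0.18, 1],
    [385, 57, 0, 0, 0, -0.21, 1],
    [440, 65, 0, 0, 0, -0.23, 1]
  ]
}}

```text
t: 25.05
tool_pos: [0.5576, 0.3305, 0.2848]
tool_rot: [-2.051, -2.379, 0.0]
wrist_force: [-0.3, 0.1, 0.0]
finger_gap: 0.0849
finger_force: 0.0
```

>>> {"method": "carry_out", "body": {
  "rows": [
    [0, 0, 0, 0, 0, 0, 1],
    [0, 0, 60, 0, 0, 0, 1],
    [0, 0, 120, 0, 0, 0, 1],
    [0, 0, 180, 0, 0, 0, 1],
    [0, 0, 200, 0, 0, 0, 1],
    [0, 0, 200, 0, 0, 0, 1],
    [0, 0, 200, 0, 0, 0, 1]
  ]
}}

```text
t: 25.92
tool_pos: [0.5592, 0.3293, 0.0882]
tool_rot: [2.052, 2.377, 0.006]
wrist_force: [-0.0, -0.1, -0.1]
finger_gap: 0.0851
finger_force: 0.0
```

Run:
```python
from h import *
plan([.5605,.3305,.010],.148)
s=snap('scene');a=-.148; ex=np.array([np.cos(a),-np.sin(a)]);ey=np.array([np.sin(a),np.cos(a)])
C=cloud(s);Z=C[:,:,2]
m=(Z>.011)&(Z<.032)&(C[:,:,0]>.5)&(C[:,:,0]<.63)&(C[:,:,1]>.25)&(C[:,:,1]<.42)
P=C[m][:,:2]*1000; print(m.sum(),P.mean(0),cv2.minAreaRect(P.astype(np.float32)))
```

```text
tcp [0.5592 0.3293 0.0882] ydir 0.147 z [ 0.004  0.002 -1.   ] q7 [-0.92  0.57  0.48  1.5  -0.28  1.14 -0.24]
shift [ 0.9  1.1 78.2]
wz -0.001
252 [562.82849942 326.47855678] ((561.7052612304688, 329.8169250488281), (55.325225830078125, 102.42008209228516), 8.709115982055664)
```

>>> {"method": "carry_out", "body": {
  "rows": [
    [0.9, 1.5, 40, 0, 0, 0, 1],
    [0.9, 1.5, 70, 0, 0, 0, 1],
    [0.9, 1.5, 78, 0, 0, 0, 1],
    [0.9, 1.5, 78, 0, 0, 0, 1],
    [0.9, 1.5, 78, 0, 0, 0, 1]
  ]
}}

```text
t: 26.6
tool_pos: [0.5601, 0.3305, 0.0094]
tool_rot: [2.052, 2.378, 0.005]
wrist_force: [0.6, -0.3, -0.7]
finger_gap: 0.0854
finger_force: 0.0
```

Run:
```python
from h import *
plan([.561,.330,.003],.148)
```

```text
tcp [0.5601 0.3305 0.0094] ydir 0.147 z [ 0.003  0.002 -1.   ] q7 [-0.89  0.66  0.45  1.55 -0.32  1.   -0.21]
shift [-0.6  0.8  6.4]
wz -0.001
```

>>> {"method": "carry_out", "body": {
  "rows": [
    [-0.6, 0.8, 6, 0, 0, 0, 1],
    [-0.6, 0.8, 6, 0, 0, 0, 0.4],
    [-0.6, 0.8, 6, 0, 0, 0, 0.4],
    [-0.6, 0.8, 6, 0, 0, 0, 0.4],
    [-0.6, 0.8, 6, 0, 0, 0, 0.4]
  ],
  "grip_force": 100
}}

```text
t: 27.22
tool_pos: [0.5604, 0.3295, 0.0023]
tool_rot: [2.052, 2.378, 0.002]
wrist_force: [-0.6, -0.3, 5.1]
finger_gap: 0.0534
finger_force: 107.3
```

>>> {"method": "carry_out", "body": {
  "rows": [
    [0, 0, -40, 0, 0, 0, 0.4],
    [0, 0, -100, 0, 0, 0, 0.4],
    [0, 0, -160, 0, 0, 0, 0.4],
    [0, 0, -220, 0, 0, 0, 0.4],
    [0, 0, -275, 0, 0, 0, 0.4],
    [0, 0, -285, 0, 0, 0, 0.4],
    [0, 0, -285, 0, 0, 0, 0.4]
  ]
}}

```text
t: 28.1
tool_pos: [0.5595, 0.3293, 0.2854]
tool_rot: [-2.052, -2.378, 0.001]
wrist_force: [-0.4, -0.3, -5.1]
finger_gap: 0.0532
finger_force: 107.3
```

Run:
```python
from h import *
plan([.457,-.1045,.287],-.08)
```

```text
tcp [0.5595 0.3293 0.2854] ydir 0.147 z [-0.001 -0.    -1.   ] q7 [-0.92  0.46  0.53  1.21 -0.22  1.53 -0.28]
shift [-414.1 -164.9   -1.3]
wz 0.227
```

>>> {"method": "carry_out", "body": {
  "rows": [
    [-45, -18, -1, 0, 0, 0.03, 0.4],
    [-95, -38, -1, 0, 0, 0.06, 0.4],
    [-150, -60, -1, 0, 0, 0.09, 0.4],
    [-205, -82, -1, 0, 0, 0.12, 0.4],
    [-260, -104, -1, 0, 0, 0.15, 0.4],
    [-310, -123, -1, 0, 0, 0.18, 0.4],
    [-360, -143, -1, 0, 0, 0.21, 0.4],
    [-414, -165, -1, 0, 0, 0.227, 0.4]
  ]
}}

```text
t: 29.1
tool_pos: [0.4553, -0.1051, 0.2847]
tool_rot: [-2.306, -2.13, 0.005]
wrist_force: [1.2, -0.7, -3.9]
finger_gap: 0.0533
finger_force: 107.3
```

>>> {"method": "carry_out", "body": {
  "rows": [
    [0, 0, 0, 0, 0, 0, 0.4],
    [0, 0, 0, 0, 0, 0, 0.4],
    [0, 0, 0, 0, 0, 0, 0.4]
  ]
}}

```text
t: 29.48
tool_pos: [0.4569, -0.1027, 0.2861]
tool_rot: [-2.305, -2.133, 0.003]
wrist_force: [0.9, -0.1, -3.4]
finger_gap: 0.0534
finger_force: 107.3
```

Run:
```python
from h import *
o=bot.get_obs();print(o['finger_gap'],o['wrist_force'])
plan([.457,-.1045,.130],-.08)
```

```text
0.05343417435755757 [ 0.90801452 -0.1199621  -3.40382924]
tcp [ 0.4569 -0.1027  0.2861] ydir -0.077 z [-0.002 -0.    -1.   ] q7 [-0.65 -0.01  0.81  1.71  0.    1.44  0.08]
shift [ -1.7   0.5 156.1]
wz 0.003
```

>>> {"method": "carry_out", "body": {
  "rows": [
    [-1, 0, 50, 0, 0, 0.003, 0.4],
    [-1, 0, 100, 0, 0, 0.003, 0.4],
    [-1, 0, 145, 0, 0, 0.003, 0.4],
    [-1, 0, 156, 0, 0, 0.003, 0.4],
    [-1, 0, 156, 0, 0, 0.003, 0.4],
    [-1, 0, 156, 0, 0, 0.003, 0.4]
  ]
}}

```text
t: 30.22
tool_pos: [0.4584, -0.1053, 0.133]
tool_rot: [2.31, 2.127, 0.003]
wrist_force: [-0.2, -0.7, -3.6]
finger_gap: 0.0531
finger_force: 107.3
```

Run:
```python
from h import *
o=bot.get_obs();print(o['finger_gap'],o['wrist_force'])
plan([.457,-.1045,.0775],-.08)
s=snap('scene');save(s,'s6',(250,160,350,250),6)
```

```text
0.053129060430901015 [-0.15607484 -0.66799459 -3.56899409]
tcp [ 0.4584 -0.1053  0.133 ] ydir -0.082 z [ 0.003 -0.    -1.   ] q7 [-0.6   0.15  0.83  1.95 -0.13  1.09  0.2 ]
shift [ 0.7 -1.6 55.5]
wz -0.002
```

View pics/s6.png

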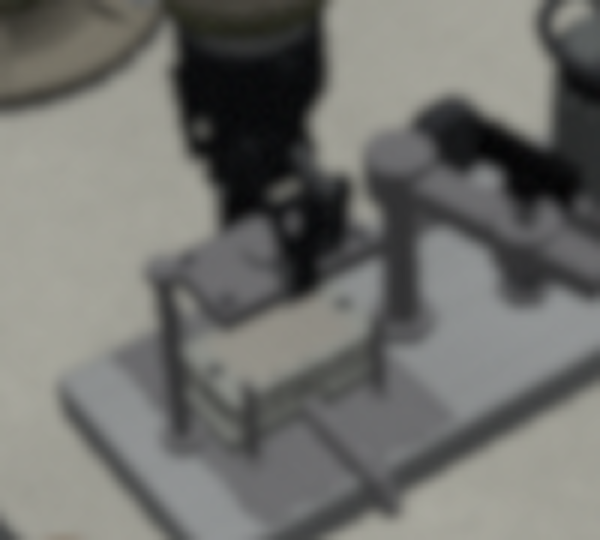

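The end plate at (245,265) is level and lined up over the stack. Lower it.

>>> {"method": "carry_out", "body": {
  "rows": [
    [0.5, -1, 20, 0, 0, 0, 0.4],
    [0.5, -1, 40, 0, 0, 0, 0.4],
    [0.5, -1, 52, 0, 0, 0, 0.4],
    [0.5, -1, 55, 0, 0, 0, 0.4],
    [0.5, -1, 55, 0, 0, 0, 0.4],
    [0.5, -1, 55, 0, 0, 0, 0.4]
  ]
}}

```text
t: 31.02
tool_pos: [0.4566, -0.1049, 0.077]
tool_rot: [2.311, 2.127, 0.001]
wrist_force: [-0.1, 0.3, -4.0]
finger_gap: 0.0535
finger_force: 107.4
```

Run:
```python
from h import *
o=bot.get_obs();print(o['finger_gap'],o['wrist_force'])
plan([.457,-.1045,.077],-.08)
```

```text
0.05350261822960099 [-0.06526304  0.31061017 -3.97301027]
tcp [ 0.4566 -0.1049  0.077 ] ydir -0.083 z [ 0.001  0.    -1.   ] q7 [-0.55  0.24  0.81  2.01 -0.21  0.97  0.28]
shift [ 0.4  0.3 -0. ]
wz -0.003
```

>>> {"method": "carry_out", "body": {
  "rows": [
    [0.4, 0, 0.5, 0, 0, 0, 0.4],
    [0.4, 0, 0.5, 0, 0, 0, 0.85],
    [0.4, 0, 0.5, 0, 0, 0, 0.85],
    [0.4, 0, 0.5, 0, 0, 0, 0.85],
    [0.4, 0, -40, 0, 0, 0, 0.85],
    [0.4, 0, -100, 0, 0, 0, 0.85],
    [0.4, 0, -160, 0, 0, 0, 0.85],
    [0.4, 0, -190, 0, 0, 0, 1]
  ],
  "grip_force": 60
}}

```text
t: 32.02
tool_pos: [0.457, -0.1049, 0.2697]
tool_rot: [2.31, 2.125, 0.006]
wrist_force: [0.2, 0.1, 0.7]
finger_gap: 0.0854
finger_force: 0.0
```

>>> {"method": "carry_out", "body": {
  "rows": [
    [60, 0, -20, 0, 0, 0, 1],
    [120, 0, -20, 0, 0, 0, 1],
    [180, 0, -20, 0, 0, 0, 1],
    [240, 0, -20, 0, 0, 0, 1],
    [300, 0, -20, 0, 0, 0, 1],
    [300, 0, -20, 0, 0, 0, 1]
  ]
}}

```text
t: 32.78
tool_pos: [0.4796, 0.2005, 0.2851]
tool_rot: [-2.301, -2.138, 0.003]
wrist_force: [-0.1, 0.6, -0.7]
finger_gap: 0.0854
finger_force: 0.0
```

Run:
```python
from h import *
plan([.621,.012,.29])
s=snap('top');save(s,'t2',(240,110,400,240),5)
```

```text
tcp [0.4796 0.2005 0.2851] ydir -0.074 z [-0.002 -0.001 -1.   ] q7 [-0.96  0.14  0.57  1.58 -0.08  1.44 -0.46]
shift [-177.6  154.9   -5. ]
```

View pics/t2.png

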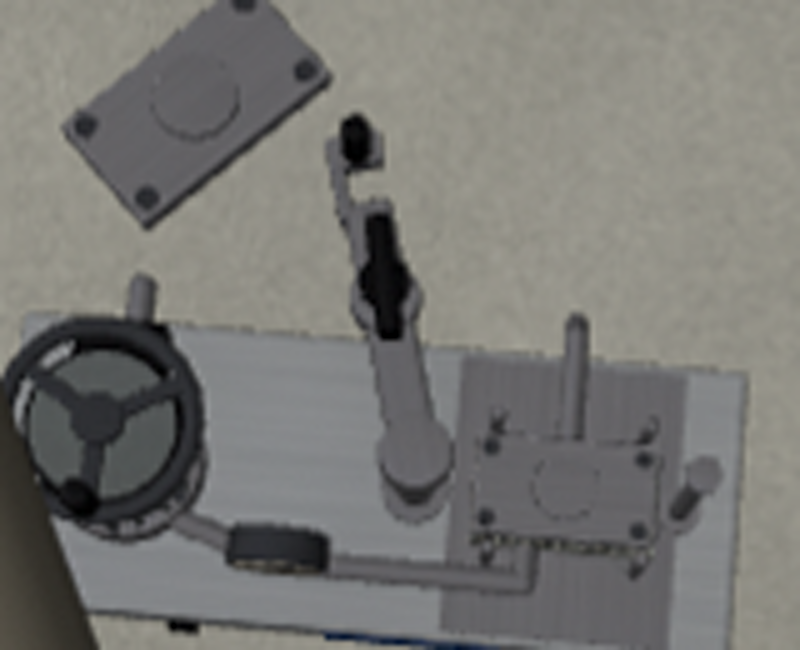

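The end plate lies squarely on the stack, boss centre (566,485). The arm's handle top is at (356,128), the knob wing runs (377,212)–(392,338), and the pivot cap is at (415,450). Wheel handle (78,496).

Run:
```python
from h import *
s=load('top')
f=lambda q,z:(onplane(s,[((x+.5)/5-.5+240,(y+.5)/5-.5+110) for x,y in q],z)[:,:2]*1000).round(1)
print('boss',f([(566,485)],.098),'holes',(h:=f([(491,446),(644,459),(638,531),(486,517)],.092)).tolist(),h.mean(0))
ph=f([(356,128)],.213)[0]; pv=np.array([463.6,-20]); d=ph-pv; print('yh',ph,np.linalg.norm(d),np.arctan2(d[1],d[0]))
k=f([(377,212),(392,338)],.221); print('knob',k.tolist(),k.mean(0),np.linalg.norm(k.mean(0)-pv),'wing dir',np.arctan2(*(k[0]-k[1])[::-1]), 'whandle',f([(80,492)],.231))
```

```text
boss [[ 457.8 -102.4]] holes [[480.3, -61.7], [473.3, -145.8], [433.3, -142.0], [440.9, -58.9]] [ 456.95 -102.1 ]
yh [624.9  11.2] 164.28977448398905 0.19106879694692785
knob [[578.1, 0.0], [512.7, -7.8]] [545.4  -3.9] 83.36935887962682 wing dir 0.1187053371431771 whandle [[432.4 146. ]]
```

>>> {"method": "carry_out", "body": {
  "rows": [
    [-30, 26, 0, 0, 0, 0.12, 1],
    [-60, 52, 0, 0, 0, 0.24, 1],
    [-90, 78, 0, 0, 0, 0.36, 1],
    [-120, 104, 0, 0, 0, 0.48, 1],
    [-150, 130, 0, 0, 0, 0.6, 1],
    [-178, 158, 0, 0, 0, 0.72, 1],
    [-178, 158, 0, 0, 0, 0.72, 1],
    [-178, 158, 0, 0, 0, 0.72, 1]
  ]
}}

```text
t: 33.83
tool_pos: [0.6234, 0.0031, 0.2864]
tool_rot: [2.913, 1.175, -0.0]
wrist_force: [-0.6, 0.5, -0.4]
finger_gap: 0.0858
finger_force: 0.0
```

Run:
```python
from h import *
plan([.625,.0115,.182],-.8)
```

```text
tcp [0.6234 0.0031 0.2864] ydir -0.804 z [-0. -0. -1.] q7 [-0.59  0.44  0.79  1.3  -0.31  1.52 -0.64]
shift [  7.1  -4.9 104.4]
wz -0.004
```

>>> {"method": "carry_out", "body": {
  "rows": [
    [7, -5, 0, 0, 0, 0, 1],
    [7, -5, 40, 0, 0, 0, 1],
    [7, -5, 80, 0, 0, 0, 1],
    [7, -5, 103, 0, 0, 0, 1],
    [7, -5, 103, 0, 0, 0, 1],
    [7, -5, 103, 0, 0, 0, 0],
    [7, -5, 103, 0, 0, 0, 0],
    [7, -5, 103, 0, 0, 0, 0]
  ]
}}

```text
t: 34.83
tool_pos: [0.6257, 0.0126, 0.1843]
tool_rot: [2.913, 1.177, 0.002]
wrist_force: [-1.0, -0.4, -0.8]
finger_gap: 0.0321
finger_force: 0.0
```

>>> {"method": "carry_out", "body": {
  "rows": [
    [0, 0, 0, 0, 0, 0, 0],
    [0, 0, 0, 0, 0, 0, 0],
    [0, 0, 0, 0, 0, 0, 0]
  ]
}}

```text
t: 35.2
tool_pos: [0.6252, 0.0126, 0.184]
tool_rot: [-2.913, -1.177, -0.001]
wrist_force: [-1.7, 0.9, 4.8]
finger_gap: 0.0141
finger_force: 58.4
```

```bash
cat > arc.py <<'E'
from h import *
import sys
plan([.625,.0115,.182],-.8)
o=bot.get_obs(); Rm=R.from_rotvec(o['tool_rot']).as_matrix(); p=o['tool_pos'][:2]*1000
c=np.array([463.6,-20]); v=p-c; a=np.arctan2(v[1],v[0]); print('gap',o['finger_gap'],'r',np.linalg.norm(v),'yoke',a+1.651,'F',o['wrist_force'].round(1))
v*=165/np.linalg.norm(v)
rot=lambda a:np.array([[np.cos(a),-np.sin(a)],[np.sin(a),np.cos(a)]])
tot=float(sys.argv[1]);n=int(sys.argv[2])
for k in range(0,n,8):
    print('call')
    for j in range(k+1,min(k+8,n)+1): print((Rm[:2,:2].T@(rot(-tot*j/n)@v-rot(-tot*k/n)@v)).round(1).tolist())
E
python3 arc.py 1.84 24
```

```text
tcp [0.6252 0.0126 0.184 ] ydir -0.803 z [ 0.  0. -1.] q7 [-0.6   0.49  0.76  1.47 -0.34  1.32 -0.62]
shift [-0.9  0.6  2. ]
wz -0.003
gap 0.014079894858052487 r 164.8735225857185 yoke 1.8499849042891763 F [-1.7  0.9  4.8]
call
[-7.2, 10.4]
[-15.2, 20.2]
[-23.9, 29.4]
[-33.3, 37.8]
[-43.3, 45.5]
[-53.9, 52.5]
[-65.0, 58.6]
[-76.5, 63.8]
call
[-11.9, 4.3]
[-24.1, 7.8]
[-36.5, 10.2]
[-49.0, 11.8]
[-61.6, 12.3]
[-74.3, 11.9]
[-86.9, 10.5]
[-99.3, 8.2]
call
[-12.2, -3.3]
[-24.1, -7.5]
[-35.7, -12.6]
[-46.8, -18.6]
[-57.5, -25.4]
[-67.6, -33.0]
[-77.1, -41.4]
[-85.9, -50.5]
```

>>> {"method": "carry_out", "body": {
  "rows": [
    [-7.2, 10.4, 0, 0, 0, 0, 0],
    [-15.2, 20.2, 0, 0, 0, 0, 0],
    [-23.9, 29.4, 0, 0, 0, 0, 0],
    [-33.3, 37.8, 0, 0, 0, 0, 0],
    [-43.3, 45.5, 0, 0, 0, 0, 0],
    [-53.9, 52.5, 0, 0, 0, 0, 0],
    [-65.0, 58.6, 0, 0, 0, 0, 0],
    [-76.5, 63.8, 0, 0, 0, 0, 0]
  ]
}}

```text
t: 36.2
tool_pos: [0.6156, -0.0837, 0.1839]
tool_rot: [-2.909, -1.18, -0.005]
wrist_force: [1.1, 9.7, 4.1]
finger_gap: 0.014
finger_force: 59.9
```

>>> {"method": "carry_out", "body": {
  "rows": [
    [-11.9, 4.3, 0, 0, 0, 0, 0],
    [-24.1, 7.8, 0, 0, 0, 0, 0],
    [-36.5, 10.2, 0, 0, 0, 0, 0],
    [-49.0, 11.8, 0, 0, 0, 0, 0],
    [-61.6, 12.3, 0, 0, 0, 0, 0],
    [-74.3, 11.9, 0, 0, 0, 0, 0],
    [-86.9, 10.5, 0, 0, 0, 0, 0],
    [-86.9, 10.5, 0, 0, 0, 0, 0]
  ]
}}

```text
t: 37.2
tool_pos: [0.5594, -0.1536, 0.1839]
tool_rot: [-2.912, -1.176, -0.003]
wrist_force: [-2.8, 3.6, 6.0]
finger_gap: 0.0139
finger_force: 60.2
```

```bash
python3 arc.py 0.6 8
```

```text
tcp [ 0.5594 -0.1536  0.1839] ydir -0.803 z [ 0.001  0.002 -1.   ] q7 [-0.41  0.39  0.82  1.6  -0.3   1.28 -0.35]
shift [161.8 -73.2   2.3]
wz -0.003
gap 0.013862634470131925 r 164.36918113664717 yoke 0.7023696296508617 F [-2.8  3.6  6. ]
call
[-12.2, -2.3]
[-24.1, -5.4]
[-35.8, -9.5]
[-47.2, -14.4]
[-58.1, -20.1]
[-68.6, -26.7]
[-78.6, -34.0]
[-88.0, -42.0]
```

>>> {"method": "carry_out", "body": {
  "rows": [
    [-12.2, -2.3, 0, 0, 0, 0, 0],
    [-24.1, -5.4, 0, 0, 0, 0, 0],
    [-35.8, -9.5, 0, 0, 0, 0, 0],
    [-47.2, -14.4, 0, 0, 0, 0, 0],
    [-58.1, -20.1, 0, 0, 0, 0, 0],
    [-68.6, -26.7, 0, 0, 0, 0, 0],
    [-78.6, -34.0, 0, 0, 0, 0, 0],
    [-78.6, -34.0, 0, 0, 0, 0, 0]
  ]
}}

```text
t: 38.2
tool_pos: [0.479, -0.1873, 0.1839]
tool_rot: [2.912, 1.17, 0.001]
wrist_force: [0.1, -6.0, -0.5]
finger_gap: 0.0139
finger_force: 60.0
```

```bash
python3 arc.py 0.2 8
```

```text
tcp [ 0.479  -0.1873  0.1839] ydir -0.806 z [ 0.002 -0.003 -1.   ] q7 [-0.44  0.22  0.87  1.78 -0.18  1.22 -0.33]
shift [243.  -42.5   1.6]
wz -0.006
gap 0.013937943306564497 r 168.0050475717634 yoke 0.17191990392362722 F [ 0.1 -6.  -0.5]
call
[-3.2, -2.6]
[-6.3, -5.3]
[-9.4, -8.1]
[-12.4, -10.9]
[-15.3, -13.8]
[-18.1, -16.8]
[-20.9, -19.9]
[-23.6, -23.0]
```

>>> {"method": "carry_out", "body": {
  "rows": [
    [-2.7, -3, 0, 0, 0, 0, 0],
    [-5.3, -6, 0, 0, 0, 0, 0],
    [-8.2, -9.3, 0, 0, 0, 0, 0],
    [-11, -12.3, 0, 0, 0, 0, 0],
    [-14, -15.2, 0, 0, 0, 0, 0],
    [-16.8, -18.2, 0, 0, 0, 0, 0],
    [-16.8, -18.2, 0, 0, 0, 0, 0]
  ]
}}

```text
t: 39.08
tool_pos: [0.4542, -0.1895, 0.184]
tool_rot: [2.909, 1.164, -0.001]
wrist_force: [5.8, -19.6, -5.1]
finger_gap: 0.0138
finger_force: 59.1
```

```bash
python3 arc.py 0.08 2
```

```text
tcp [ 0.4542 -0.1895  0.184 ] ydir -0.809 z [ 0.003 -0.008 -1.   ] q7 [-0.47  0.15  0.88  1.83 -0.12  1.21 -0.36]
shift [262.3 -27.7   0.8]
wz -0.009
gap 0.013836014406323406 r 169.72268687168045 yoke 0.024941541371626963 F [  5.8 -19.6  -5.1]
call
[-4.4, -4.9]
[-8.6, -10.0]
```

>>> {"method": "carry_out", "body": {
  "rows": [
    [-2.4, 2.4, 0, 0, 0, 0, 0],
    [-2.4, 2.4, 0, 0, 0, 0, 0],
    [-4, 1, 0, 0, 0, 0, 0],
    [-6, -1, 0, 0, 0, 0, 0],
    [-6, -1, 0, 0, 0, 0, 0]
  ]
}}

```text
t: 39.7
tool_pos: [0.4503, -0.1894, 0.1839]
tool_rot: [2.91, 1.17, 0.003]
wrist_force: [6.1, -10.2, -3.7]
finger_gap: 0.0143
finger_force: 59.0
```

```bash
python3 arc.py 0.08 2; python3 -c "
from h import *
s=snap('top');save(s,'t3',(280,150,410,250),6)"
```

```text
tcp [ 0.4503 -0.1894  0.1839] ydir -0.806 z [ 0.003 -0.004 -1.   ] q7 [-0.47  0.14  0.89  1.84 -0.11  1.21 -0.36]
shift [265.1 -24.    1.7]
wz -0.006
gap 0.014310956501551349 r 169.9206987214668 yoke 0.0019826531265156877 F [  6.1 -10.2  -3.7]
call
[-4.3, -5.0]
[-8.4, -10.2]
```

View pics/t3.png

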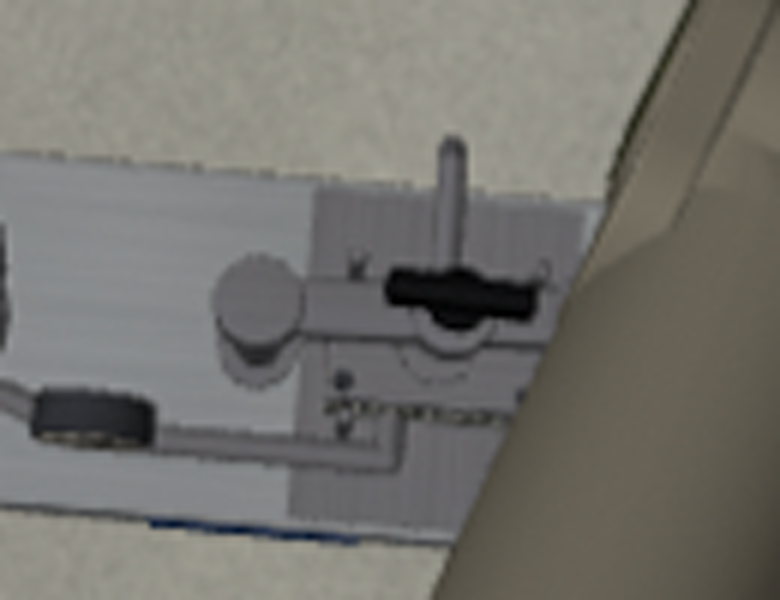

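The arm is nearly shut: pivot cap (257,300), knob wing (385,285)–(537,302). Push a bit further to feel the stop.

>>> {"method": "carry_out", "body": {
  "rows": [
    [-2.2, -2.2, 0, 0, 0, 0, 0],
    [-4.4, -4.4, 0, 0, 0, 0, 0],
    [-4.4, -4.4, 0, 0, 0, 0, 0],
    [-4.4, -4.4, 0, 0, 0, 0, 0]
  ]
}}

```text
t: 40.25
tool_pos: [0.4437, -0.1894, 0.1839]
tool_rot: [2.91, 1.171, 0.001]
wrist_force: [2.7, -9.4, -1.7]
finger_gap: 0.0135
finger_force: 59.3
```

>>> {"method": "carry_out", "body": {
  "rows": [
    [-2.2, -2.2, 0, 0, 0, 0, 0],
    [-4.4, -4.4, 0, 0, 0, 0, 0],
    [-4.4, -4.4, 0, 0, 0, 0, 0],
    [-4.4, -4.4, 0, 0, 0, 0, 0]
  ]
}}

```text
t: 40.75
tool_pos: [0.443, -0.1895, 0.1843]
tool_rot: [2.901, 1.171, 0.014]
wrist_force: [35.0, -16.7, -30.1]
finger_gap: 0.0138
finger_force: 59.4
```

>>> {"method": "carry_out", "body": {
  "rows": [
    [3, 3, 0, 0, 0, 0, 0],
    [3, 3, 0, 0, 0, 0, 0.4],
    [3, 3, 0, 0, 0, 0, 0.8],
    [3, 3, 0, 0, 0, 0, 1],
    [3, 3, -30, 0, 0, 0, 1],
    [3, 3, -70, 0, 0, 0, 1],
    [3, 3, -110, 0, 0, 0, 1],
    [3, 3, -130, 0, 0, 0, 1]
  ]
}}

```text
t: 41.75
tool_pos: [0.4416, -0.1865, 0.3154]
tool_rot: [2.912, 1.177, 0.004]
wrist_force: [0.8, 0.1, 0.0]
finger_gap: 0.0851
finger_force: 0.0
```

>>> {"method": "carry_out", "body": {
  "rows": [
    [40, -45, 0, 0, 0, 0, 1],
    [80, -90, 0, 0, 0, 0, 1],
    [100, -110, 0, 0, 0, 0, 1],
    [100, -110, 0, 0, 0, 0, 1]
  ]
}}

```text
t: 42.25
tool_pos: [0.4365, -0.0351, 0.3131]
tool_rot: [-2.909, -1.184, 0.0]
wrist_force: [0.2, -0.5, 0.8]
finger_gap: 0.0851
finger_force: 0.0
```

```bash
cat > kn.py <<'E'
from h import *
plan([.457,-.107,.31])
s=snap('top');C=cloud(s);Z=C[:,:,2]; u,v=np.meshgrid(np.arange(640),np.arange(400))
hsv=cv2.cvtColor(s['image'],cv2.COLOR_RGB2HSV)[:,:,2]
m=(Z>.19)&(Z<.24)&(hsv<75)&(u>338)&(u<374)&(v>188)&(v<212)
n,l,st,c=cv2.connectedComponentsWithStats(m.astype(np.uint8)); i=1+st[1:,4].argmax()
vv,uu=np.where(l==i); P=onplane(s,np.c_[uu,vv],.221)[:,:2].astype(np.float32)*1000
w,V=np.linalg.eigh(np.cov(P.T)); d=V[:,1]; print('knob',st[i,4],P.mean(0),cv2.minAreaRect(P),'wing vec ang',np.arctan2(d[1],d[0]),Z[m].max())
m=(Z>.19)&(Z<.24)&(u>370)&(u<400)&(v>180)&(v<215); vv,uu=np.where(m)
if m.any(): print('yh',m.sum(),uu.mean(),vv.mean(),onplane(s,[(uu.mean(),vv.mean())],.21)[0])
save(s,'t4',(300,170,400,240),8)
E
python3 kn.py
```

```text
tcp [ 0.4365 -0.0351  0.3131] ydir -0.798 z [-0.  0. -1.] q7 [-0.71 -0.1   0.66  1.72  0.06  1.5  -0.85]
shift [-35.6  65.7   3.1]
knob 4 [ 453.6928  -135.12595] ((453.6937255859375, -135.12594604492188), (9.299442172050476e-05, 7.585773944854736), 89.21016693115234) wing vec ang 3.1278075981215245 0.21997043945325867
yh 40 388.05 202.925 [ 0.44952432 -0.18404929  0.21      ]
```

>>> {"method": "carry_out", "body": {
  "rows": [
    [-9, 16, 0, 0, 0, -0.16, 1],
    [-18, 32, 0, 0, 0, -0.32, 1],
    [-27, 49, 0, 0, 0, -0.48, 1],
    [-36, 65.7, 0, 0, 0, -0.65, 1],
    [-36, 65.7, 0, 0, 0, -0.65, 1],
    [-36, 65.7, 0, 0, 0, -0.65, 1]
  ]
}}

```text
t: 43.05
tool_pos: [0.4562, -0.1102, 0.3133]
tool_rot: [-2.39, -2.039, 0.0]
wrist_force: [0.6, 0.2, -0.1]
finger_gap: 0.0854
finger_force: 0.0
```

Run:
```python
from h import *
plan([.4565,-.107,.195],-.15)
```

```text
tcp [ 0.4562 -0.1102  0.3133] ydir -0.158 z [-0.  0. -1.] q7 [-0.66 -0.02  0.83  1.66  0.01  1.5   0.01]
shift [  3.2  -0.2 118.3]
wz -0.008
```

>>> {"method": "carry_out", "body": {
  "rows": [
    [3, 0, 50, 0, 0, -0.008, 1],
    [3, 0, 90, 0, 0, -0.008, 1],
    [3, 0, 117, 0, 0, -0.008, 1],
    [3, 0, 117, 0, 0, -0.008, 1],
    [3, 0, 117, 0, 0, -0.008, 0.2],
    [3, 0, 117, 0, 0, -0.008, 0],
    [3, 0, 117, 0, 0, -0.008, 0],
    [3, 0, 117, 0, 0, -0.008, 0]
  ],
  "grip_force": 60
}}

```text
t: 44.05
tool_pos: [0.4569, -0.107, 0.1974]
tool_rot: [-2.376, -2.054, -0.001]
wrist_force: [-5.6, 1.6, 10.9]
finger_gap: 0.0242
finger_force: 58.3
```

>>> {"method": "carry_out", "body": {
  "rows": [
    [0, 0, 0, 0, 0, 0, 0],
    [0, 0, 0, 0, 0, 0, 0]
  ]
}}

```text
t: 44.3
tool_pos: [0.4569, -0.107, 0.1974]
tool_rot: [-2.376, -2.054, -0.001]
wrist_force: [-5.4, 1.5, 10.7]
finger_gap: 0.024
finger_force: 58.3
```

```bash
cat > st.py <<'E'
from h import *
o=bot.get_obs();print('gap',o['finger_gap'].round(4),'F',o['wrist_force'].round(1),'M',o['ft_torque'].round(3),'tq7',o['joint_torque'][6].round(3))
plan([.4565,-.107,.195],-.15)
E
python3 st.py; python3 -c "
from h import *
s=snap('scene');save(s,'s7',(230,130,350,250),5)"
```

```text
Traceback (most recent call last):
  File "st.py", line 2, in <module>
    o=bot.get_obs();print('gap',o['finger_gap'].round(4),'F',o['wrist_force'].round(1),'M',o['ft_torque'].round(3),'tq7',o['joint_torque'][6].round(3))
                                ^^^^^^^^^^^^^^^^^^^^^
AttributeError: 'float' object has no attribute 'round'
```

View pics/s7.png

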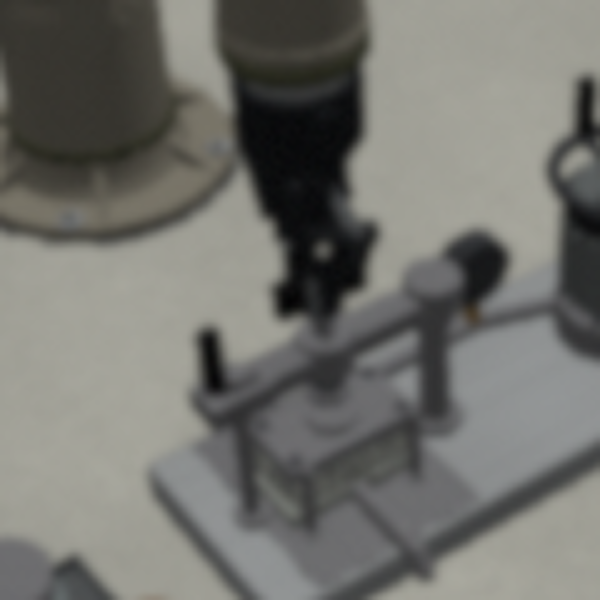

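The fingers close on the knob at (320,290), but the gap reads 24 mm rather than about 13. That suggests a hub under the wing, so I re-grip higher.

>>> {"method": "carry_out", "body": {
  "rows": [
    [0, 0, 0, 0, 0, 0, 0.7],
    [0, 0, -10, 0, 0, 0, 0.7],
    [0, 0, -10, 0, 0, 0, 0.7],
    [0, 0, -10, 0, 0, 0, 0],
    [0, 0, -10, 0, 0, 0, 0],
    [0, 0, -10, 0, 0, 0, 0],
    [0, 0, -10, 0, 0, 0, 0]
  ]
}}

```text
t: 45.22
tool_pos: [0.4568, -0.1071, 0.2063]
tool_rot: [-2.376, -2.054, 0.0]
wrist_force: [-1.7, -0.2, 2.9]
finger_gap: 0.0122
finger_force: 60.1
```

```bash
sed -i "s/o\['finger_gap'\].round(4)/round(float(o['finger_gap']),4)/;s/o\['joint_torque'\]\[6\].round(3)/round(float(o['joint_torque'][6]),3)/" st.py; python3 st.py; python3 -c "
from h import *
s=snap('top');save(s,'x')
t=cv2.imread('pics/t2.png')"
python3 - <<'E'
import cv2
im=cv2.imread('pics/t2.png')[190:360,330:450].min(2)
for r in range(0,170,10): print(''.join('#' if x<45 else '.' for x in im[r,::3]))
E
```

```text
gap 0.0122 F [-1.7 -0.2  2.9] M [ 0.128  0.404 -0.115] tq7 0.102
tcp [ 0.4568 -0.1071  0.2063] ydir -0.145 z [-0.  0. -1.] q7 [-0.64  0.06  0.84  1.85 -0.04  1.26  0.07]
shift [ 0.  -0.3 11.3]
wz 0.005
........................................
........................................
........................................
............#########...................
............#########...................
.............#########..................
.............#########..................
.............###########................
...........###############..............
..........#################.............
...........###############..............
............#############...............
...............#########................
................#########...............
................#########...............
........................................
........................................
```

>>> {"method": "carry_out", "body": {
  "rows": [
    [0, 0, 0.4, 0, 0, 0.18, 0],
    [0, 0, 0.9, 0, 0, 0.36, 0],
    [0, 0, 1.4, 0, 0, 0.54, 0],
    [0, 0, 1.8, 0, 0, 0.72, 0],
    [0, 0, 2.3, 0, 0, 0.9, 0],
    [0, 0, 2.8, 0, 0, 1.08, 0],
    [0, 0, 3.2, 0, 0, 1.26, 0],
    [0, 0, 3.7, 0, 0, 1.44, 0]
  ],
  "grip_force": 80
}}

```text
t: 46.28
tool_pos: [0.4557, -0.1031, 0.2026]
tool_rot: [-3.136, 0.025, 0.006]
wrist_force: [-12.7, 15.2, 15.8]
finger_gap: 0.0117
finger_force: 83.8
```

```bash
python3 st.py
```

```text
gap 0.0117 F [-12.7  15.2  15.8] M [3.345 2.587 0.172] tq7 2.825
tcp [ 0.4557 -0.1031  0.2026] ydir -1.587 z [-0.004  0.006 -1.   ] q7 [-0.71  0.06  0.91  1.85 -0.06  1.26 -1.36]
shift [0.9 4.  7.6]
wz -1.437
```

>>> {"method": "carry_out", "body": {
  "rows": [
    [-1, -2, 0, 0, 0, 0, 0],
    [-2, -4.5, -0.5, 0, 0, 0, 0],
    [-2, -4.5, -0.5, 0, 0, 0, 0]
  ]
}}

```text
t: 46.65
tool_pos: [0.4555, -0.1027, 0.2028]
tool_rot: [3.141, -0.022, 0.002]
wrist_force: [5.1, -0.3, -6.5]
finger_gap: 0.0117
finger_force: 81.0
```

```bash
python3 st.py
```

```text
gap 0.0117 F [ 5.1 -0.3 -6.5] M [-0.102 -1.122 -0.115] tq7 0.019
tcp [ 0.4555 -0.1027  0.2028] ydir -1.585 z [ 0.001 -0.001 -1.   ] q7 [-0.71  0.05  0.91  1.86 -0.04  1.25 -1.38]
shift [1.1 4.2 7.8]
wz -1.435
```

>>> {"method": "carry_out", "body": {
  "rows": [
    [0.7, 0, 0.7, 0, 0, 0.18, 0],
    [0.7, 0, 1.2, 0, 0, 0.36, 0],
    [0.7, 0, 1.7, 0, 0, 0.54, 0],
    [0.7, 0, 2.1, 0, 0, 0.72, 0],
    [0.7, 0, 2.6, 0, 0, 0.9, 0],
    [0.7, 0, 3.1, 0, 0, 1.08, 0],
    [0.7, 0, 3.5, 0, 0, 1.26, 0],
    [0.7, 0, 3.9, 0, 0, 1.4, 0]
  ]
}}

```text
t: 47.65
tool_pos: [0.4579, -0.0986, 0.1993]
tool_rot: [-2.385, 2.038, -0.001]
wrist_force: [11.4, 12.5, -6.8]
finger_gap: 0.0113
finger_force: 80.9
```

```bash
python3 st.py
```

```text
gap 0.0113 F [11.4 12.5 -6.8] M [ 2.631 -2.376  0.19 ] tq7 1.768
tcp [ 0.4579 -0.0986  0.1993] ydir -2.985 z [ 0.004  0.003 -1.   ] q7 [-0.78  0.06  0.98  1.86 -0.06  1.24 -2.77]
shift [8.1 2.7 4.2]
wz 0.306
```

>>> {"method": "carry_out", "body": {
  "rows": [
    [0, 0, 0, 0, 0, 0, 0.8],
    [0, 0, 0, 0, 0, 0, 0.8],
    [0, 0, -40, 0, 0, 0, 0.8],
    [0, 0, -40, 0, 0, -0.18, 0.8],
    [0, 0, -40, 0, 0, -0.36, 0.8],
    [0, 0, -40, 0, 0, -0.54, 0.8],
    [0, 0, -40, 0, 0, -0.72, 0.8],
    [0, 0, -40, 0, 0, -0.9, 0.8]
  ]
}}

```text
t: 48.65
tool_pos: [0.4554, -0.1033, 0.2392]
tool_rot: [3.04, -0.79, -0.0]
wrist_force: [0.4, 0.1, -1.1]
finger_gap: 0.0683
finger_force: 0.0
```

>>> {"method": "carry_out", "body": {
  "rows": [
    [0, 0, 0, 0, 0, -0.18, 0.8],
    [0, 0, 0, 0, 0, -0.36, 0.8],
    [0, 0, 0, 0, 0, -0.54, 0.8],
    [0, 0, 0, 0, 0, -0.72, 0.8],
    [0, 0, 0, 0, 0, -0.9, 0.8],
    [0, 0, 0, 0, 0, -1.08, 0.8],
    [0, 0, 0, 0, 0, -1.26, 0.8],
    [0, 0, 0, 0, 0, -1.44, 0.8]
  ]
}}

```text
t: 49.65
tool_pos: [0.4554, -0.1033, 0.2392]
tool_rot: [2.807, 1.411, -0.001]
wrist_force: [0.2, -0.6, -0.3]
finger_gap: 0.068
finger_force: 0.0
```

>>> {"method": "carry_out", "body": {
  "rows": [
    [0, 0, 0, 0, 0, -0.18, 0.8],
    [0, 0, 0, 0, 0, -0.36, 0.8],
    [0, 0, 0, 0, 0, -0.54, 0.8],
    [0, 0, 0, 0, 0, -0.72, 0.8],
    [0, 0, 0, 0, 0, -0.8, 0.8],
    [0, 0, 0, 0, 0, -0.8, 0.8],
    [0, 0, 0, 0, 0, -0.8, 0.8]
  ]
}}

```text
t: 50.52
tool_pos: [0.4556, -0.1029, 0.2392]
tool_rot: [-2.045, -2.384, 0.0]
wrist_force: [-0.2, 0.7, 0.7]
finger_gap: 0.0684
finger_force: 0.0
```

```bash
sed -i 's/^plan.*/plan([.457,-.103,.199],-2.985)/' st.py; python3 st.py; python3 -c "
from h import *
s=snap('scene');save(s,'s8',(270,150,330,220),8)"
```

```text
gap 0.0684 F [-0.2  0.7  0.7] M [-0.041  0.017  0.022] tq7 0.054
tcp [ 0.4556 -0.1029  0.2392] ydir 0.153 z [-0. -0. -1.] q7 [-0.76  0.01  0.94  1.8  -0.01  1.33  0.33]
shift [-0.3  1.4 40.2]
wz -0.004
```

View pics/s8.png

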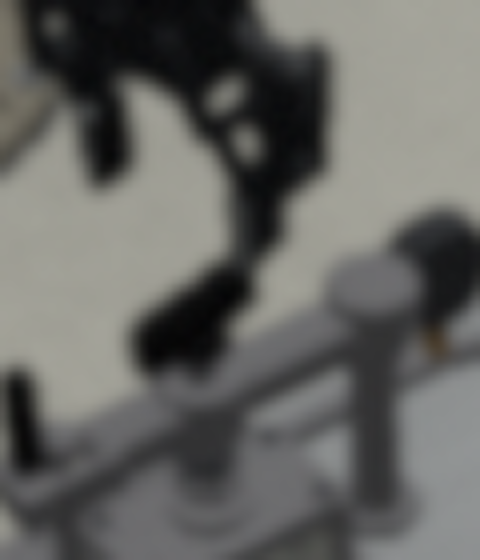

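The wing is at (135,345)–(250,280), turned and free. That makes 16 pictures viewed, which is over the limit of 14. I view no more and work from numbers only.

>>> {"method": "carry_out", "body": {
  "rows": [
    [0, 1, 20, 0, 0, 0, 0.8],
    [0, 1, 40, 0, 0, 0, 0.8],
    [0, 1, 40, 0, 0, 0, 0.8],
    [0, 1, 40, 0, 0, 0, 0],
    [0, 1, 40, 0, 0, 0, 0],
    [0, 1, 40, 0, 0, 0, 0],
    [0, 1, 40, 0, 0, 0, 0]
  ]
}}

```text
t: 51.45
tool_pos: [0.4578, -0.1022, 0.2002]
tool_rot: [2.041, 2.386, 0.003]
wrist_force: [3.0, 1.1, 5.2]
finger_gap: 0.0118
finger_force: 79.7
```

>>> {"method": "carry_out", "body": {
  "rows": [
    [0, 0, 0.4, 0, 0, 0.18, 0],
    [0, 0, 0.9, 0, 0, 0.36, 0],
    [0, 0, 1.4, 0, 0, 0.54, 0],
    [0, 0, 1.8, 0, 0, 0.72, 0],
    [0, 0, 2.3, 0, 0, 0.9, 0],
    [0, 0, 2.8, 0, 0, 1.08, 0],
    [0, 0, 3.2, 0, 0, 1.26, 0],
    [0, 0, 3.7, 0, 0, 1.44, 0]
  ]
}}

```text
t: 52.45
tool_pos: [0.4584, -0.1025, 0.1965]
tool_rot: [3.11, 0.439, 0.006]
wrist_force: [4.4, -1.2, 1.8]
finger_gap: 0.0118
finger_force: 79.5
```

```bash
python3 st.py
```

```text
gap 0.0118 F [ 4.4 -1.2  1.8] M [ 0.013 -1.163  0.08 ] tq7 2.841
tcp [ 0.4584 -0.1025  0.1965] ydir -1.29 z [ 0.004 -0.    -1.   ] q7 [-0.83  0.07  1.04  1.87 -0.07  1.23 -1.05]
shift [-1.5  0.1 -2.5]
wz -1.447
```

>>> {"method": "carry_out", "body": {
  "rows": [
    [0, 0, 0.4, 0, 0, 0.18, 0],
    [0, 0, 0.9, 0, 0, 0.36, 0],
    [0, 0, 1.4, 0, 0, 0.54, 0],
    [0, 0, 1.8, 0, 0, 0.72, 0],
    [0, 0, 2.3, 0, 0, 0.9, 0],
    [0, 0, 2.8, 0, 0, 1.08, 0],
    [0, 0, 3.2, 0, 0, 1.26, 0],
    [0, 0, 3.7, 0, 0, 1.44, 0]
  ]
}}

```text
t: 53.45
tool_pos: [0.4582, -0.1032, 0.1929]
tool_rot: [-2.627, 1.721, -0.006]
wrist_force: [3.9, -1.7, 4.3]
finger_gap: 0.0118
finger_force: 79.6
```

>>> {"method": "carry_out", "body": {
  "rows": [
    [0, 0, 0, 0, 0, 0, 0],
    [0, 0, 0, 0, 0, 0, 0]
  ]
}}

```text
t: 53.7
tool_pos: [0.4582, -0.1032, 0.1929]
tool_rot: [-2.635, 1.709, -0.006]
wrist_force: [5.2, -2.1, 4.7]
finger_gap: 0.0118
finger_force: 79.8
```

```bash
python3 st.py
```

```text
gap 0.0118 F [ 5.2 -2.1  4.7] M [-0.487 -1.063 -0.129] tq7 0.082
tcp [ 0.4582 -0.1032  0.1929] ydir -2.722 z [ 0.004 -0.001 -1.   ] q7 [-0.95  0.1   1.19  1.88 -0.1   1.23 -2.45]
shift [-0.6  1.  -6.1]
wz 0.263
```

>>> {"method": "carry_out", "body": {
  "rows": [
    [0, 0, 0, 0, 0, 0, 0.8],
    [0, 0, 0, 0, 0, 0, 0.8],
    [0, 0, -40, 0, 0, 0, 0.8],
    [0, 0, -40, 0, 0, -0.18, 0.8],
    [0, 0, -40, 0, 0, -0.36, 0.8],
    [0, 0, -40, 0, 0, -0.54, 0.8],
    [0, 0, -40, 0, 0, -0.72, 0.8],
    [0, 0, -40, 0, 0, -0.9, 0.8]
  ]
}}

```text
t: 54.7
tool_pos: [0.4561, -0.1022, 0.2314]
tool_rot: [-3.118, 0.387, 0.002]
wrist_force: [0.2, -0.8, -0.0]
finger_gap: 0.0682
finger_force: 0.0
```

>>> {"method": "carry_out", "body": {
  "rows": [
    [0, 0, 0, 0, 0, -0.18, 0.8],
    [0, 0, 0, 0, 0, -0.36, 0.8],
    [0, 0, 0, 0, 0, -0.54, 0.8],
    [0, 0, 0, 0, 0, -0.72, 0.8],
    [0, 0, 0, 0, 0, -0.9, 0.8],
    [0, 0, 0, 0, 0, -1.08, 0.8],
    [0, 0, 0, 0, 0, -1.26, 0.8],
    [0, 0, 0, 0, 0, -1.44, 0.8]
  ]
}}

```text
t: 55.7
tool_pos: [0.4561, -0.1023, 0.2314]
tool_rot: [-2.598, -1.765, 0.002]
wrist_force: [-0.3, 0.7, -0.0]
finger_gap: 0.0689
finger_force: 0.0
```

>>> {"method": "carry_out", "body": {
  "rows": [
    [0, 0, 0, 0, 0, -0.18, 0.8],
    [0, 0, 0, 0, 0, -0.36, 0.8],
    [0, 0, 0, 0, 0, -0.54, 0.8],
    [0, 0, 0, 0, 0, -0.72, 0.8],
    [0, 0, 0, 0, 0, -0.8, 0.8],
    [0, 0, 0, 0, 0, -0.8, 0.8],
    [0, 0, 0, 0, 0, -0.8, 0.8]
  ]
}}

```text
t: 56.58
tool_pos: [0.4564, -0.1023, 0.2316]
tool_rot: [-1.718, -2.63, 0.0]
wrist_force: [-0.5, 0.3, 0.7]
finger_gap: 0.068
finger_force: 0.0
```

```bash
sed -i 's/^plan.*/plan([.4578,-.103,.1925],-2.722)/' st.py; python3 st.py
```

```text
gap 0.068 F [-0.5  0.3  0.7] M [ 0.006 -0.029  0.04 ] tq7 0.059
tcp [ 0.4564 -0.1023  0.2316] ydir 0.414 z [-0.001  0.    -1.   ] q7 [-0.89  0.03  1.08  1.81 -0.02  1.32  0.61]
shift [-1.2  1.  39.1]
wz -0.006
```

>>> {"method": "carry_out", "body": {
  "rows": [
    [-1, 1, 20, 0, 0, 0, 0.8],
    [-1, 1, 39, 0, 0, 0, 0.8],
    [-1, 1, 39, 0, 0, 0, 0.8],
    [-1, 1, 39, 0, 0, 0, 0],
    [-1, 1, 39, 0, 0, 0, 0],
    [-1, 1, 39, 0, 0, 0, 0],
    [-1, 1, 39, 0, 0, 0, 0]
  ]
}}

```text
t: 57.45
tool_pos: [0.4582, -0.103, 0.1935]
tool_rot: [1.716, 2.631, 0.001]
wrist_force: [-3.8, 0.8, 7.5]
finger_gap: 0.0115
finger_force: 79.2
```

>>> {"method": "carry_out", "body": {
  "rows": [
    [0, 0, 0.4, 0, 0, 0.18, 0],
    [0, 0, 0.9, 0, 0, 0.36, 0],
    [0, 0, 1.4, 0, 0, 0.54, 0],
    [0, 0, 1.8, 0, 0, 0.72, 0],
    [0, 0, 1.8, 0, 0, 0.72, 0],
    [0, 0, 1.8, 0, 0, 0.72, 0]
  ]
}}

```text
t: 58.2
tool_pos: [0.458, -0.103, 0.1917]
tool_rot: [-2.533, -1.857, -0.0]
wrist_force: [-3.6, 0.2, 8.0]
finger_gap: 0.0115
finger_force: 79.5
```

```bash
python3 st.py
```

```text
gap 0.0115 F [-3.6  0.2  8. ] M [ 0.155  0.895 -0.218] tq7 0.102
tcp [ 0.458  -0.103   0.1917] ydir -0.305 z [-0.     0.001 -1.   ] q7 [-0.94  0.11  1.18  1.87 -0.11  1.23 -0.03]
shift [-0.  -0.2 -0.8]
wz -0.725
```

>>> {"method": "carry_out", "body": {
  "rows": [
    [0, 0, 0.3, 0, 0, 0.1, 0],
    [0, 0, 0.5, 0, 0, 0.2, 0],
    [0, 0, 0.8, 0, 0, 0.3, 0],
    [0, 0, 1.0, 0, 0, 0.4, 0]
  ]
}}

```text
t: 58.7
tool_pos: [0.4579, -0.103, 0.1907]
tool_rot: [-2.853, -1.313, 0.0]
wrist_force: [-5.4, 1.1, 8.1]
finger_gap: 0.0119
finger_force: 79.6
```

```bash
python3 st.py
```

```text
gap 0.0119 F [-5.4  1.1  8.1] M [0.17  1.046 0.086] tq7 1.462
tcp [ 0.4579 -0.103   0.1907] ydir -0.708 z [-0.     0.001 -1.   ] q7 [-0.98  0.12  1.24  1.88 -0.13  1.23 -0.41]
shift [-0.1 -0.  -1.8]
wz -1.128
```

>>> {"method": "carry_out", "body": {
  "rows": [
    [0, 0, 0.3, 0, 0, 0.1, 0],
    [0, 0, 0.5, 0, 0, 0.2, 0],
    [0, 0, 0.5, 0, 0, 0.2, 0]
  ]
}}

```text
t: 59.08
tool_pos: [0.4578, -0.103, 0.1901]
tool_rot: [-2.969, -1.024, 0.001]
wrist_force: [-5.5, 1.6, 9.6]
finger_gap: 0.012
finger_force: 79.7
```

```bash
python3 st.py
```

```text
gap 0.012 F [-5.5  1.6  9.6] M [ 0.212  1.184 -0.17 ] tq7 -0.616
tcp [ 0.4578 -0.103   0.1901] ydir -0.907 z [-0.001  0.001 -1.   ] q7 [-1.01  0.14  1.28  1.88 -0.14  1.23 -0.6 ]
shift [-0.   0.  -2.4]
wz -1.326
```

>>> {"method": "carry_out", "body": {
  "rows": [
    [0, 0, 0, 0, 0, 0, 0.8],
    [0, 0, 0, 0, 0, 0, 0.8],
    [0, 0, -50, 0, 0, 0, 0.8],
    [0, 0, -100, 0, 0, 0, 0.8],
    [0, 0, -110, 0, 0, 0, 0.8],
    [0, 0, -110, 0, 0, 0, 0.8]
  ]
}}

```text
t: 59.82
tool_pos: [0.4583, -0.1026, 0.2995]
tool_rot: [-2.968, -1.028, -0.002]
wrist_force: [-1.0, 0.5, -0.1]
finger_gap: 0.0682
finger_force: 0.0
```

```bash
sed -i 's/^plan.*/plan([.4578,-.103,.1901],-.907)/' st.py;  python3 st.py; python3 -c "
from h import *
plan([.50,.25,.30])"
```

```text
gap 0.0682 F [-1.   0.5 -0.1] M [0.068 0.006 0.004] tq7 -0.16
tcp [ 0.4583 -0.1026  0.2995] ydir -0.904 z [ 0.001  0.001 -1.   ] q7 [-1.18 -0.08  1.3   1.69  0.07  1.47 -0.79]
shift [-8.000e-01  1.000e-01  1.094e+02]
wz 0.003
tcp [ 0.4583 -0.1026  0.2995] ydir -0.904 z [ 0.001  0.001 -1.   ] q7 [-1.18 -0.08  1.3   1.69  0.07  1.47 -0.79]
shift [ 250.8 -251.3   -0. ]
```

>>> {"method": "carry_out", "body": {
  "rows": [
    [35, -35, 0, 0, 0, -0.1, 0.8],
    [70, -70, 0, 0, 0, -0.2, 0.8],
    [105, -105, 0, 0, 0, -0.3, 0.8],
    [140, -140, 0, 0, 0, -0.4, 0.8],
    [175, -175, 0, 0, 0, -0.5, 0.8],
    [210, -210, 0, 0, 0, -0.6, 0.8],
    [251, -251, 0, 0, 0, -0.7, 0.8],
    [251, -251, 0, 0, 0, -0.7, 0.8]
  ]
}}

```text
t: 60.82
tool_pos: [0.4987, 0.2549, 0.2954]
tool_rot: [2.427, 1.993, -0.009]
wrist_force: [0.3, -1.0, 1.3]
finger_gap: 0.0684
finger_force: 0.0
```

```bash
python3 st.py; python3 kn.py|tail -2; python3 -c "
from h import *
s=load('top');C=cloud(s);Z=C[:,:,2]
print([ (p.round(3).tolist(),s['image'][v,u].tolist()) for u,v in((340,203),(346,203),(352,203),(358,204),(364,205),(352,199),(352,207)) for p in [C[v,u]]])"
```

```text
gap 0.0684 F [ 0.3 -1.   1.3] M [ 0.02   0.016 -0.043] tq7 0.407
tcp [0.4987 0.2549 0.2954] ydir -0.196 z [-0.004 -0.004 -1.   ] q7 [-1.3   0.33  1.01  1.47 -0.27  1.51 -0.49]
shift [-358.5   29.9  107. ]
wz 0.711
knob 142 [ 454.04117  -103.079506] ((454.06683349609375, -102.69192504882812), (62.53536605834961, 15.109875679016113), 36.15366744995117) wing vec ang -2.489551583982474 0.20774496842286405
yh 40 387.8 202.2 [ 0.4513703  -0.18345659  0.21      ]
[([0.456, -0.065, 0.166], [100, 100, 104]), ([0.457, -0.081, 0.164], [100, 99, 103]), ([0.453, -0.095, 0.185], [12, 13, 16]), ([0.448, -0.109, 0.204], [21, 20, 21]), ([0.451, -0.127, 0.164], [91, 90, 93]), ([0.461, -0.094, 0.199], [5, 6, 7]), ([0.446, -0.096, 0.168], [104, 103, 108])]
```

>>> {"method": "carry_out", "body": {
  "rows": [
    [0, 0, 0, 0, 0, -0.18, 0.8],
    [0, 0, 0, 0, 0, -0.36, 0.8],
    [0, 0, 0, 0, 0, -0.54, 0.8],
    [0, 0, 0, 0, 0, -0.72, 0.8],
    [0, 0, 0, 0, 0, -0.9, 0.8],
    [0, 0, 0, 0, 0, -1.08, 0.8],
    [0, 0, 0, 0, 0, -1.26, 0.8],
    [0, 0, 0, 0, 0, -1.44, 0.8]
  ]
}}

```text
t: 61.88
tool_pos: [0.5003, 0.2474, 0.2982]
tool_rot: [-0.521, -3.097, 0.002]
wrist_force: [0.1, -0.6, 0.1]
finger_gap: 0.0682
finger_force: 0.0
```

>>> {"method": "carry_out", "body": {
  "rows": [
    [0, 0, 0, 0, 0, -0.18, 0.8],
    [0, 0, 0, 0, 0, -0.36, 0.8],
    [0, 0, 0, 0, 0, -0.54, 0.8],
    [0, 0, 0, 0, 0, -0.72, 0.8],
    [0, 0, 0, 0, 0, -0.9, 0.8],
    [0, 0, 0, 0, 0, -0.98, 0.8],
    [0, 0, 0, 0, 0, -0.98, 0.8]
  ]
}}

```text
t: 62.75
tool_pos: [0.5004, 0.2476, 0.2984]
tool_rot: [0.989, -2.98, 0.001]
wrist_force: [-0.2, -0.3, 0.7]
finger_gap: 0.0683
finger_force: 0.0
```

Run:
```python
from h import *
plan([.4578,-.103,.30],-.907)
```

```text
tcp [0.5004 0.2476 0.2984] ydir 2.211 z [-0.002 -0.001 -1.   ] q7 [-1.02  0.24  0.62  1.46 -0.14  1.49  1.81]
shift [ 243.7 -255.7   -1.2]
wz -0.023
```

>>> {"method": "carry_out", "body": {
  "rows": [
    [40, -42, 0, 0, 0, -0.02, 0.8],
    [80, -84, 0, 0, 0, -0.02, 0.8],
    [120, -126, 0, 0, 0, -0.02, 0.8],
    [160, -168, 0, 0, 0, -0.02, 0.8],
    [200, -210, 0, 0, 0, -0.02, 0.8],
    [244, -255.7, 0, 0, 0, -0.02, 0.8],
    [244, -255.7, 0, 0, 0, -0.02, 0.8],
    [244, -255.7, 0, 0, 0, -0.02, 0.8]
  ]
}}

```text
t: 63.75
tool_pos: [0.4584, -0.1017, 0.299]
tool_rot: [1.02, -2.971, -0.001]
wrist_force: [-0.3, 0.7, 0.2]
finger_gap: 0.0683
finger_force: 0.0
```

```bash
python3 st.py
```

```text
gap 0.0683 F [-0.3  0.7  0.2] M [ 0.049  0.029 -0.025] tq7 0.073
tcp [ 0.4584 -0.1017  0.299 ] ydir 2.232 z [-0.001  0.001 -1.   ] q7 [-0.73 -0.01  0.89  1.69  0.01  1.47  2.39]
shift [  1.2  -0.8 108.9]
wz -0.003
```

>>> {"method": "carry_out", "body": {
  "rows": [
    [1, -0.8, 40, 0, 0, 0, 0.8],
    [1, -0.8, 80, 0, 0, 0, 0.8],
    [1, -0.8, 109, 0, 0, 0, 0.8],
    [1, -0.8, 109, 0, 0, 0, 0.8],
    [1, -0.8, 109, 0, 0, 0, 0],
    [1, -0.8, 109, 0, 0, 0, 0],
    [1, -0.8, 109, 0, 0, 0, 0],
    [1, -0.8, 109, 0, 0, 0, 0]
  ]
}}

```text
t: 64.75
tool_pos: [0.4588, -0.1022, 0.1916]
tool_rot: [-1.024, 2.969, 0.002]
wrist_force: [-4.2, 2.0, 8.4]
finger_gap: 0.0113
finger_force: 79.7
```

```bash
python3 st.py
```

```text
gap 0.0113 F [-4.2  2.   8.4] M [ 0.587  0.892 -0.066] tq7 0.093
tcp [ 0.4588 -0.1022  0.1916] ydir 2.235 z [ 0.001  0.001 -1.   ] q7 [-0.7   0.08  0.91  1.87 -0.07  1.23  2.46]
shift [1.3 0.  1.5]
wz 0.001
```

>>> {"method": "carry_out", "body": {
  "rows": [
    [0, 0, 0.1, 0, 0, 0.05, 0],
    [0, 0, 0.3, 0, 0, 0.1, 0],
    [0, 0, 0.4, 0, 0, 0.15, 0],
    [0, 0, 0.5, 0, 0, 0.2, 0]
  ]
}}

```text
t: 65.25
tool_pos: [0.4589, -0.1024, 0.1911]
tool_rot: [-0.721, 3.057, 0.001]
wrist_force: [-3.8, 2.6, 8.3]
finger_gap: 0.0114
finger_force: 79.7
```

```bash
python3 st.py
```

```text
gap 0.0114 F [-3.8  2.6  8.3] M [0.397 0.773 0.091] tq7 0.728
tcp [ 0.4589 -0.1024  0.1911] ydir 2.034 z [ 0.001  0.001 -1.   ] q7 [-0.71  0.08  0.92  1.87 -0.07  1.22  2.26]
shift [ 1.3 -0.1  1. ]
wz -0.201
```

>>> {"method": "carry_out", "body": {
  "rows": [
    [0, 0, 0.1, 0, 0, 0.05, 0],
    [0, 0, 0.3, 0, 0, 0.1, 0]
  ]
}}

```text
t: 65.5
tool_pos: [0.459, -0.1024, 0.1909]
tool_rot: [-0.567, 3.089, 0.001]
wrist_force: [-3.6, 2.3, 9.1]
finger_gap: 0.0115
finger_force: 79.8
```

```bash
python3 st.py|head -2
```

```text
gap 0.0115 F [-3.6  2.3  9.1] M [0.372 0.829 0.084] tq7 0.727
tcp [ 0.459  -0.1024  0.1909] ydir 1.934 z [ 0.001  0.001 -1.   ] q7 [-0.72  0.08  0.93  1.87 -0.07  1.22  2.17]
```

>>> {"method": "carry_out", "body": {
  "rows": [
    [0, 0, 0.1, 0, 0, 0.05, 0],
    [0, 0, 0.3, 0, 0, 0.1, 0]
  ]
}}

```text
t: 65.75
tool_pos: [0.459, -0.1025, 0.1908]
tool_rot: [-0.412, 3.113, 0.001]
wrist_force: [-5.2, 1.6, 13.4]
finger_gap: 0.0112
finger_force: 80.3
```

```bash
python3 st.py|head -2
```

```text
gap 0.0112 F [-5.2  1.6 13.4] M [0.286 1.174 0.271] tq7 0.53
tcp [ 0.459  -0.1025  0.1908] ydir 1.834 z [ 0.001  0.001 -1.   ] q7 [-0.73  0.08  0.94  1.87 -0.07  1.22  2.07]
```

>>> {"method": "carry_out", "body": {
  "rows": [
    [0, 0, 0.1, 0, 0, 0.05, 0],
    [0, 0, 0.3, 0, 0, 0.1, 0]
  ]
}}

```text
t: 66.0
tool_pos: [0.459, -0.1026, 0.1905]
tool_rot: [-0.256, 3.13, 0.001]
wrist_force: [-5.4, 0.8, 12.1]
finger_gap: 0.0117
finger_force: 80.2
```

```bash
python3 st.py|head -2
```

```text
gap 0.0117 F [-5.4  0.8 12.1] M [0.25  1.108 0.315] tq7 0.504
tcp [ 0.459  -0.1026  0.1905] ydir 1.734 z [ 0.001  0.001 -1.   ] q7 [-0.73  0.08  0.94  1.87 -0.07  1.22  1.97]
```

>>> {"method": "carry_out", "body": {
  "rows": [
    [0, 0, 0.1, 0, 0, 0.05, 0],
    [0, 0, 0.3, 0, 0, 0.1, 0]
  ]
}}

```text
t: 66.25
tool_pos: [0.459, -0.1027, 0.1903]
tool_rot: [-0.099, 3.139, 0.001]
wrist_force: [-6.1, 1.0, 14.3]
finger_gap: 0.0113
finger_force: 80.3
```

```bash
python3 st.py|head -2
```

```text
gap 0.0113 F [-6.1  1.  14.3] M [0.203 1.153 0.297] tq7 0.496
tcp [ 0.459  -0.1027  0.1903] ydir 1.634 z [ 0.001  0.001 -1.   ] q7 [-0.74  0.08  0.95  1.87 -0.07  1.22  1.87]
```

Contact shows at a yaw of about 1.89 (torque jumps from 0.08 to 0.3). A quarter turn past that is a yaw of 0.32.

>>> {"method": "carry_out", "body": {
  "rows": [
    [0, 0, 0.3, 0, 0, 0.1, 0],
    [0, 0, 0.6, 0, 0, 0.2, 0],
    [0, 0, 0.9, 0, 0, 0.3, 0],
    [0, 0, 1.1, 0, 0, 0.4, 0],
    [0, 0, 1.4, 0, 0, 0.5, 0],
    [0, 0, 1.6, 0, 0, 0.6, 0],
    [0, 0, 1.9, 0, 0, 0.7, 0]
  ],
  "grip_force": 100
}}

```text
t: 67.12
tool_pos: [0.4589, -0.1032, 0.1886]
tool_rot: [0.986, 2.982, 0.001]
wrist_force: [-7.9, -0.3, 17.8]
finger_gap: 0.0109
finger_force: 102.2
```

```bash
python3 st.py|head -2
```

```text
gap 0.0109 F [-7.9 -0.3 17.8] M [-0.094  1.762  0.41 ] tq7 1.253
tcp [ 0.4589 -0.1032  0.1886] ydir 0.932 z [ 0.001  0.    -1.   ] q7 [-0.79  0.09  1.01  1.87 -0.08  1.22  1.18]
```

>>> {"method": "carry_out", "body": {
  "rows": [
    [0, 0, 0.3, 0, 0, 0.1, 0],
    [0, 0, 0.6, 0, 0, 0.2, 0],
    [0, 0, 0.8, 0, 0, 0.3, 0],
    [0, 0, 1.1, 0, 0, 0.4, 0],
    [0, 0, 1.4, 0, 0, 0.5, 0],
    [0, 0, 1.6, 0, 0, 0.6, 0]
  ]
}}

```text
t: 67.88
tool_pos: [0.4585, -0.1035, 0.1871]
tool_rot: [-1.824, -2.557, -0.001]
wrist_force: [-10.4, 0.0, 21.2]
finger_gap: 0.0106
finger_force: 102.7
```

```bash
python3 st.py|head -2
```

```text
gap 0.0106 F [-10.4   0.   21.2] M [-0.188  2.404  0.393] tq7 1.195
tcp [ 0.4585 -0.1035  0.1871] ydir 0.332 z [ 0.  0. -1.] q7 [-0.84  0.1   1.07  1.88 -0.09  1.22  0.59]
```

>>> {"method": "carry_out", "body": {
  "rows": [
    [0, 0, 0, 0, 0, 0, 0],
    [0, 0, 0, 0, 0, 0, 0],
    [0, 0, 0, 0, 0, 0, 0.8],
    [0, 0, 0, 0, 0, 0, 0.8],
    [0, 0, 0, 0, 0, 0, 0.8],
    [0, 0, -40, 0, 0, 0, 0.8],
    [0, 0, -80, 0, 0, 0, 0.8],
    [0, 0, -110, 0, 0, 0, 0.8]
  ]
}}

```text
t: 68.88
tool_pos: [0.4587, -0.1028, 0.2969]
tool_rot: [1.82, 2.56, 0.002]
wrist_force: [0.4, -0.0, -0.5]
finger_gap: 0.068
finger_force: 0.0
```

```bash
python3 -c "
from h import *
plan([.50,.25,.30])"
```

```text
tcp [ 0.4587 -0.1028  0.2969] ydir 0.335 z [ 0.001  0.    -1.   ] q7 [-0.9  -0.02  1.06  1.69  0.02  1.46  0.49]
shift [319.6 155.   -2.9]
```

>>> {"method": "carry_out", "body": {
  "rows": [
    [45, 22, 0, 0, 0, 0, 0.8],
    [90, 44, 0, 0, 0, 0, 0.8],
    [135, 66, 0, 0, 0, 0, 0.8],
    [180, 88, 0, 0, 0, 0, 0.8],
    [225, 110, 0, 0, 0, 0, 0.8],
    [270, 132, 0, 0, 0, 0, 0.8],
    [320, 155, 0, 0, 0, 0, 0.8],
    [320, 155, 0, 0, 0, 0, 0.8]
  ]
}}

```text
t: 69.88
tool_pos: [0.4982, 0.2563, 0.2935]
tool_rot: [-1.808, -2.568, 0.004]
wrist_force: [0.4, 0.4, -0.7]
finger_gap: 0.0682
finger_force: 0.0
```

```bash
sed -i 's/\.221)\[/.20)[/' kn.py; python3 kn.py
python3 - <<'E'
from h import *
s=load('top');C=cloud(s);Z=C[:,:,2];u,v=np.meshgrid(np.arange(640),np.arange(400))
m=(Z>.082)&(Z<.11)&(u>328)&(u<380)&(v>196)&(v<225); vv,uu=np.where(m)
P=onplane(s,np.c_[uu,vv],.092)[:,:2].astype(np.float32)*1000; print('end plate visible',m.sum(),cv2.minAreaRect(P))
m=(Z>.212)&(u>235)&(u<290)&(v>170)&(v<225); vv,uu=np.where(m); 
if m.any(): print('whandle',m.sum(),uu.mean(),vv.mean(),onplane(s,[(uu.mean(),vv.mean())],.231))
E
```

```text
tcp [0.4982 0.2563 0.2935] ydir 0.344 z [-0.002 -0.002 -1.   ] q7 [-1.16  0.27  0.79  1.47 -0.19  1.48 -0.02]
shift [-328.2 -161.2  -15.8]
knob 136 [ 457.2287   -104.174675] ((457.3359375, -104.565185546875), (13.758785247802734, 62.88205337524414), 18.777618408203125) wing vec ang 1.9041016281198742 0.2042644638847495
yh 40 387.85 202.225 [ 0.45130691 -0.18358132  0.21      ]
end plate visible 363 ((449.95269775390625, -113.22616577148438), (122.31121826171875, 67.2833251953125), 84.57612609863281)
whandle 45 256.73333333333335 206.37777777777777 [[0.43643294 0.14333047 0.231     ]]
```

```bash
python3 -c "
from workcell import bot
print(bot.sign_off())"
```

```text
the job is handed in; nothing more can be done
None
```

The job is handed in with no verdict returned: one full clockwise wheel turn with its handle back at the start, both plates and the end plate stacked, arm shut, and knob about 1.56 rad past contact with no slip-back seen; the jar, bottle and glass were never approached but not re-measured, and I viewed 16 pictures, over the 14 allowed.

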